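Pin the clevises and scan the pins

TASK

Push each pin that is in the rack through the clevis of its own colour until its head sits flush on the top cheek. When all are home, pick up the scanner, aim it at the tag on each pin's head from about 9 cm and hold it steady on each for a good two seconds, going in the order red, yellow, green, blue and skipping missing colours. Then lay the scanner squarely on the middle of its parking mat, window side down, and let go; leave the other things on the bench alone.

Things in the scene. Friction and masses are not known exactly. Their poses are not given: they have to be found in the camera images.
- red_pin: loose steel pin with a red head, head-up in the rack at first (absent in some starts). Shank 14 mm diameter, 48 mm long, its lowest 10 mm tapering to 5 mm; head 30 mm diameter, 20 mm tall, with a white 19 mm code tag on top; 150 g. Origin: on the axis at the shoulder (the head's flat underside), 48 mm above the tip and 20 mm below the tag; z runs up.
- red_tag (a point): centre of the code tag on top of the red pin's head
- red_clevis: black steel clevis with red stripes, bolted to the bench, 84 x 64 x 62 mm high: two level cheeks (20-32 and 50-62 mm above the bench), between them an aluminium lug (33-49 mm), a vertical 16.5 mm hole through all. The lug, sprung, sits 3.5 mm off to +y; the pin's taper draws it into line. Origin: on the bench under the hole; solid back at +x.
- red_seat (a point): centre of the hole's mouth on the flat top of the red clevis, 62 mm above the bench; the red pin's origin (shoulder) comes here when home. The sprung lug grips the shank, so the last part needs a firm push (5 to 10 N at the shank)
- yellow_pin: loose steel pin with a yellow head, head-up in the rack at first (absent in some starts). Shank 14 mm diameter, 48 mm long, its lowest 10 mm tapering to 5 mm; head 30 mm diameter, 20 mm tall, with a white 19 mm code tag on top; 150 g. Origin: on the axis at the shoulder (the head's flat underside), 48 mm above the tip and 20 mm below the tag; z runs up.
- yellow_tag (a point): centre of the code tag on top of the yellow pin's head
- yellow_clevis: black steel clevis with yellow stripes, bolted to the bench, 84 x 64 x 62 mm high: two level cheeks (20-32 and 50-62 mm above the bench), between them an aluminium lug (33-49 mm), a vertical 16.5 mm hole through all. The lug, sprung, sits 3.5 mm off to +y; the pin's taper draws it into line. Origin: on the bench under the hole; solid back at +x.
- yellow_seat (a point): centre of the hole's mouth on the flat top of the yellow clevis, 62 mm above the bench; the yellow pin's origin (shoulder) comes here when home. The sprung lug grips the shank, so the last part needs a firm push (5 to 10 N at the shank)
- green_pin: loose steel pin with a green head, head-up in the rack at first (absent in some starts). Shank 14 mm diameter, 48 mm long, its lowest 10 mm tapering to 5 mm; head 30 mm diameter, 20 mm tall, with a white 19 mm code tag on top; 150 g. Origin: on the axis at the shoulder (the head's flat underside), 48 mm above the tip and 20 mm below the tag; z runs up.
- green_tag (a point): centre of the code tag on top of the green pin's head
- green_clevis: black steel clevis with green stripes, bolted to the bench, 84 x 64 x 62 mm high: two level cheeks (20-32 and 50-62 mm above the bench), between them an aluminium lug (33-49 mm), a vertical 16.5 mm hole through all. The lug, sprung, sits 3.5 mm off to +y; the pin's taper draws it into line. Origin: on the bench under the hole; solid back at +x.
- green_seat (a point): centre of the hole's mouth on the flat top of the green clevis, 62 mm above the bench; the green pin's origin (shoulder) comes here when home. The sprung lug grips the shank, so the last part needs a firm push (5 to 10 N at the shank)
- blue_pin: loose steel pin with a blue head, head-up in the rack at first (absent in some starts). Shank 14 mm diameter, 48 mm long, its lowest 10 mm tapering to 5 mm; head 30 mm diameter, 20 mm tall, with a white 19 mm code tag on top; 150 g. Origin: on the axis at the shoulder (the head's flat underside), 48 mm above the tip and 20 mm below the tag; z runs up.
- blue_tag (a point): centre of the code tag on top of the blue pin's head
- blue_clevis: black steel clevis with blue stripes, bolted to the bench, 84 x 64 x 62 mm high: two level cheeks (20-32 and 50-62 mm above the bench), between them an aluminium lug (33-49 mm), a vertical 16.5 mm hole through all. The lug, sprung, sits 3.5 mm off to +y; the pin's taper draws it into line. Origin: on the bench under the hole; solid back at +x.
- blue_seat (a point): centre of the hole's mouth on the flat top of the blue clevis, 62 mm above the bench; the blue pin's origin (shoulder) comes here when home. The sprung lug grips the shank, so the last part needs a firm push (5 to 10 N at the shank)
- rack: fixed blue pin rack, 64 x 214 mm, 62 mm high, four 17 mm through holes in a row 52 mm apart along its y axis; the pins hang in it by their heads, heads resting on its top, tips 14 mm above the bench. Origin: centre of its underside.
- scanner: loose hand-held code scanner with a yellow body 140 x 44 x 36 mm (long in x, centred on the origin) and a black nose at its +x end (48 mm wide, reaching x = 100 mm and z = 48 mm), 250 g. Origin: centre of the yellow body's underside; z up as it lies. Taken across its 44 mm width.
- scanner_eye: the scanner's red window, in the nose: at x = 88, y = 0, z = 16 mm in the scanner's frame. Its own x axis is the line of sight, which points forward and 45 degrees down from the scanner's underside plane. A tag is read at about 90 mm (60 to 120) from the window, within 15 mm of the line of sight.
- mat: fixed black rubber parking mat with a white outline for the scanner, 230 x 90 mm (long in x), 3 mm thick. Origin: centre of its underside. The parked scanner lies on the mat with its origin over the mat's centre and its long axis along the mat's.
- oil: bystander: loose white oil bottle, 56 mm diameter, 150 mm tall, origin at its underside
- bush: bystander: loose dark steel bush, 56 mm diameter, 40 mm tall, origin at its underside
- driver: bystander: loose screwdriver with a red handle, about 200 mm long, lying at the far side of the bench; origin at its middle

How it is judged:
On the way, in this order (a step that is already met when the one before it is completed fails the run):
1. every pin present is home in the clevis of its colour and released (distance between red_pin and red_seat below 0.004 m and angle between each of red_pin, yellow_pin, green_pin, blue_pin's own z axis and vertical below 0.07 rad and distance between yellow_pin and yellow_seat below 0.004 m and distance between green_pin and green_seat below 0.004 m and distance between blue_pin and blue_seat below 0.004 m and contact force between the fingers and red_pin below 0.1 N and contact force between the fingers and yellow_pin below 0.1 N and contact force between the fingers and green_pin below 0.1 N and contact force between the fingers and blue_pin below 0.1 N), for 0.3 s.
2. the scanner is aimed at the red pin's tag from 60 to 120 mm, the tag within 15 mm of its line of sight, and kept on it for 2 s, the pin home (x of red_tag in the frame of scanner_eye between 0.06 and 0.12 m and y of red_tag in the frame of scanner_eye between -0.015 and 0.015 m and z of red_tag in the frame of scanner_eye between -0.015 and 0.015 m and distance between red_pin and red_seat below 0.004 m), for 2 s.
3. the scanner is aimed at the yellow pin's tag from 60 to 120 mm, the tag within 15 mm of its line of sight, and kept on it for 2 s, the pin home (x of yellow_tag in the frame of scanner_eye between 0.06 and 0.12 m and y of yellow_tag in the frame of scanner_eye between -0.015 and 0.015 m and z of yellow_tag in the frame of scanner_eye between -0.015 and 0.015 m and distance between yellow_pin and yellow_seat below 0.004 m), for 2 s.
4. the scanner is aimed at the green pin's tag from 60 to 120 mm, the tag within 15 mm of its line of sight, and kept on it for 2 s, the pin home (x of green_tag in the frame of scanner_eye between 0.06 and 0.12 m and y of green_tag in the frame of scanner_eye between -0.015 and 0.015 m and z of green_tag in the frame of scanner_eye between -0.015 and 0.015 m and distance between green_pin and green_seat below 0.004 m), for 2 s.
5. the scanner is aimed at the blue pin's tag from 60 to 120 mm, the tag within 15 mm of its line of sight, and kept on it for 2 s, the pin home (x of blue_tag in the frame of scanner_eye between 0.06 and 0.12 m and y of blue_tag in the frame of scanner_eye between -0.015 and 0.015 m and z of blue_tag in the frame of scanner_eye between -0.015 and 0.015 m and distance between blue_pin and blue_seat below 0.004 m), for 2 s.
At the end, for the whole second after the job is handed in: Every pin present is home in the clevis of its own colour (shoulder within 4 mm of the seat, upright within 0.07 rad), and the scanner rests flat on the mat, its origin within 25 mm of the mat's centre and its long axis within 0.2 rad of the mat's (nose either way), at rest (distance between red_pin and red_seat below 0.004 m and angle between each of red_pin, yellow_pin, green_pin, blue_pin's own z axis and vertical below 0.07 rad and distance between yellow_pin and yellow_seat below 0.004 m and distance between green_pin and green_seat below 0.004 m and distance between blue_pin and blue_seat below 0.004 m and horizontal distance between scanner and mat below 0.025 m and z of scanner in the frame of mat between 0 and 0.008 m and angle between the x axis of scanner and the x axis of mat, either way round below 0.2 rad and angle between scanner's own z axis and vertical below 0.1 rad and linear speed of scanner below 0.02 m/s); the robot touches nothing.
It fails at once if the oil is moved more than 40 mm (distance of oil from where it was at the start of the episode above 0.04 m).
It fails at once if the bush is moved more than 40 mm (distance of bush from where it was at the start of the episode above 0.04 m).
It fails at once if the driver is moved more than 40 mm (distance of driver from where it was at the start of the episode above 0.04 m).
Of red_pin, yellow_pin, green_pin, blue_pin only 3 to 4 are there at a start; the rules pass over those that are not, and their reading is None.
At some moment in a run one of scanner may be knocked a few centimetres aside while the robot is not near it.
It also fails if it takes over 210 s, if anything falls off the work surface, if the arm or the gripper's body presses on something with over 40 N, if the wrist force passes 120 N, or if a joint passes its speed limit or range.

ROBOT

A 6-joint arm with a two-finger parallel gripper is mounted at the origin on the work surface. World frame = base frame: x ahead of the robot, y to its left, z up, the work surface at z = 0. Lengths are in m, angles in rad, forces in N, time in s.
With the tool pointing down it reaches from about 0.375 to 0.925 m from the base axis. Payload 5.7 kg.
Tool frame: the origin (TCP) lies between the finger pads; the fingertips stand 11 mm ahead of it and the grasp point (between the pads) lies 8 mm behind it; z points along the fingers, y is the line along which they close (so a half turn about z gives the same grasp; the last joint's range is limited). The gripper opens to 88 mm and grips with 3 to 60 N. Pads are 20 mm wide; open, the fingers measure 115 mm over their backs; the gripper's body (75 mm by 178 mm) begins 61 mm behind the grasp point.
Start: joints at [0.991, 0.359, 1.51, -0, 1.272, -0.115], TCP at [0.269, 0.536, 0.234] pointing down, gripper open.
Joint ranges: [-2.97, 2.97], [-1.01, 2.36], [0.21, 2.38], [-0.96, 4.11], [0.2, 2.71], [-2.98, 2.98]. Speed limits (rad/s): [2.39, 2.39, 3.14, 3.14, 3.14, 3.14].

INTERFACE

Orientations are given as a unit quaternion [x, y, z, w].
In Python, from station import manip gives the robot as it stands.
- The arm moves only by the tool arm_command, never from a script. Its argument "targets" is a list that holds one entry, the list of rows, each a list of 7 numbers: the turn, a rotation vector about the world's x, y, z as a fraction of full scale, then the shift along the world's x, y, z as a fraction of full scale, then the closure, from 0 (fully open) to 1 (shut). A call has 1 to 20 rows; each row is the pose to reach, as a shift and turn from the pose commanded when the call began; what a row does not reach only later rows make up. Full scale, the value 1, is 500 mm for a shift and pi/2 rad for a turn. A row lasts 1/10 s, in which the tool goes at most 50 mm and 8.59 degrees, less where a joint would pass 70% of its speed; a pose out of reach is approached as far as the arm can. A call with a number of a shift or a turn outside -1 to 1 is refused whole. A call with a gripper value outside its range is refused whole. The fingers move at their own pace and stop on an object; "newtons" is the grip in N (left out, the last holds). Time passes only in rows, so rows that repeat a pose let the fingers close. It gives the time, the measured TCP pose, the force, the opening and the grip force at its end, in the units of the state.
- manip.observe(): the state, without advancing time (a new reading comes with each control period).
- manip.camera(name): name is "scene" or "top"; returns (picture, depth): 384x512x3 uint8, red, green, blue; 384x512 float32, m along the optical axis (not along the pixel's ray), 0 where there is no reading.
- manip.get_calibration(name): a dict with "fx", "fy", "cx", "cy" (pixels), "eye" and "rotation" of the camera in the world. Camera axes: x right, y up, looking along -z (the intrinsics and any distortion apply to the point x, -y, -z); pixel columns grow to the right and rows downward; lengths in m; the calibration is good to about 2 mm. A picture is of the moment at which its call begins. get_calibration takes no time and is no camera call.
- manip.hand_in(): hands the job in; it is judged then, once.
The state is a dict: "clock": time; "joints": joint angles; "qd": joint speeds; "joint_efforts": joint torques, N m; "ee_pos": TCP position; "ee_rot": TCP orientation; "wrist_force": force on the tool from outside, world axes, zero at the start; "moment": the same for the moment, N m; "gripper_width": finger opening in m; "grasp_force": force on a finger pad.
Only numpy, scipy, OpenCV 4.12 (cv2) and the standard library are available. Lean on these libraries where they do the work, as an engineer would, in place of code of your own. Each camera call takes 0.05 s, during which the arm holds its last target. There are 200 camera calls.

## Working session

There is one attempt and no reset: what is moved stays moved. The work goes in short steps, Python scripts to look and compute and a tool call to move; the robot and the scene stay as the last step left them, time stands still between calls to the robot, and variables do not carry over. Pictures are saved under pics/ and viewed, at most 14 in all, crops included, and the job is handed in when it is done.

Besides the shell and the picture viewer there is one more tool, called after "Request:" by a JSON object that holds its "api" and its "payload". arm_command: Moves the arm, as the interface text tells. Its arguments: {"type":"object","properties":{"targets":{"type":"array"},"newtons":{"type":"number"}},"required":["targets"]}

```bash
ls; mkdir -p pics; cat > h.py <<'E'
import numpy as np, cv2, json
from station import manip
def cal(n):
    c=manip.get_calibration(n); return c
def snap(n,f):
    p,d=manip.camera(n); np.savez(f'pics/{f}.npz',p=p,d=d); cv2.imwrite(f'pics/{f}.png',p[:,:,::-1]); return p,d
def pts(n,d,u,v):
    c=cal(n); z=d[v,u]
    P=np.stack([(u-c['cx'])/c['fx']*z,-(v-c['cy'])/c['fy']*z,-z],-1)
    return P@np.array(c['rotation']).T+np.array(c['eye'])
def ray(n,u,v,h):
    c=cal(n); r=np.array(c['rotation'])@np.array([(u-c['cx'])/c['fx'],-(v-c['cy'])/c['fy'],-1]); e=np.array(c['eye'])
    return e+r*(h-e[2])/r[2]
E
python3 - <<'E'
from h import *
for n in('scene','top'):
    c=cal(n); print(n,c); snap(n,n+'0')
print(manip.observe())
E
```

```text
pics
scene {'fx': 458.1796298151832, 'fy': 458.1796298151832, 'cx': 249.87214294301876, 'cy': 182.5500860148517, 'eye': array([1.1097948 , 0.5252923 , 1.23772893]), 'rotation': array([0.11579462, 0.2579614 , 0.87221938, 0.39910009])}
top {'fx': 352.75738252792985, 'fy': 352.75738252792985, 'cx': 247.89476940502203, 'cy': 190.12108405286142, 'eye': array([ 0.29509307, -0.01057318,  1.38992842]), 'rotation': array([ 0.07734968, -0.06964268, -0.68022095,  0.72558003])}
{'clock': 0.1, 'joints': array([ 9.90910006e-01,  3.59405204e-01,  1.51129437e+00, -7.93069528e-06,
        1.27251654e+00, -1.15079056e-01]), 'qd': array([ 4.36903351e-04, -2.09182803e-03, -4.73274198e-04, -5.63184105e-04,
       -1.24220572e-03,  5.40125362e-05]), 'joint_efforts': array([ 3.37644553e-05, -5.16350555e+01, -2.71408403e+01,  6.78077526e-02,
        2.74677202e-02, -2.66657224e-05]), 'ee_pos': array([0.26862049, 0.53584501, 0.23292154]), 'ee_rot': array([ 2.30315986e-01,  9.73115557e-01, -7.64505302e-04, -2.72857112e-04]), 'wrist_force': array([-0.58977571,  0.96188382,  0.20319712]), 'moment': array([-0.01666797, -0.02714306,  0.03676639]), 'grasp_force': 0.0, 'gripper_width': 0.08781880215442277}
```

```bash
python3 - <<'E'
import re
s=open('h.py').read()
s=s.replace("c=manip.get_calibration(n); return c","c=dict(manip.get_calibration(n)); c['rotation']=R.from_quat(c['rotation']).as_matrix(); return c")
s=s.replace("import numpy","from scipy.spatial.transform import Rotation as R\nimport numpy",1)
open('h.py','w').write(s)
import cv2
a=cv2.imread('pics/top0.png');cv2.imwrite('pics/top0b.png',cv2.resize(a,(800,600),interpolation=cv2.INTER_CUBIC))
E
```

```text
(no output)
```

View pics/top0b.png

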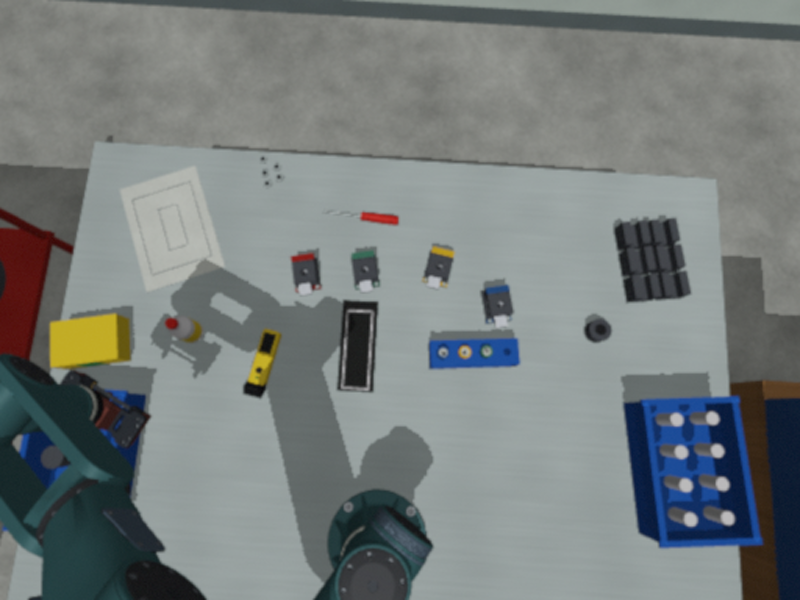

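View pics/scene0.png

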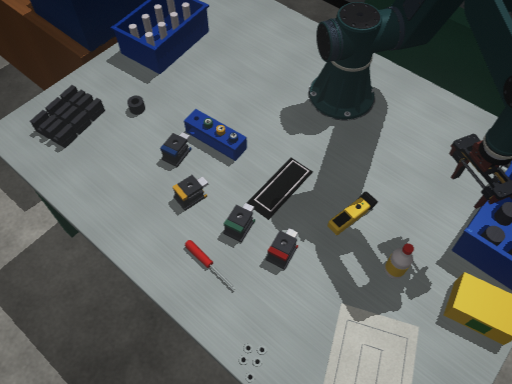

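The top view (800x600 scale) shows the clevises red (305,272), green (366,270), yellow (438,266) and blue (498,305). The rack is at (474,353) with three pins, the mat at (358,346), the scanner at (262,362), the oil at (185,328) and the bush at (597,328). I'll enlarge to get the pin colours and hole positions.

```bash
python3 - <<'E'
import cv2,numpy as np
a=cv2.imread('pics/top0.png');s=cv2.imread('pics/scene0.png')
c1=cv2.resize(a[150:245,180:340],(800,475),interpolation=cv2.INTER_CUBIC)
cv2.imwrite('pics/c1.png',c1)
c2=cv2.resize(s[100:275,150:300],None,fx=3.4,fy=3.4,interpolation=cv2.INTER_CUBIC)
cv2.imwrite('pics/c2.png',c2)
E
```

```text
(no output)
```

View pics/c1.png

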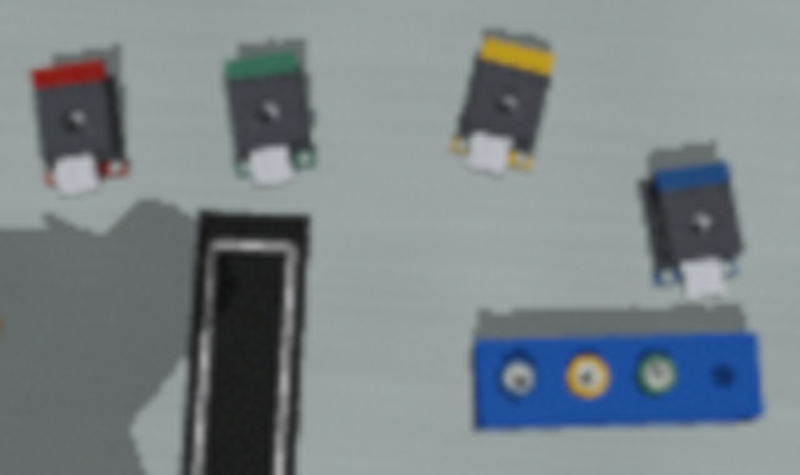

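View pics/c2.png

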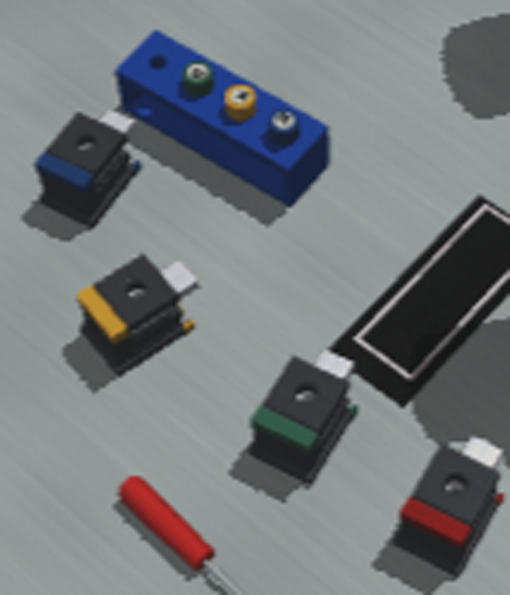

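Three pins are present: blue at c1 (518,378), yellow (588,377) and green (656,375); red is absent. The clevis holes in c1 are green (269,111), yellow (508,102) and blue (702,222). In c2 the tags are G(199,72), Y(240,97), B(284,121) and the holes are G(306,394), Y(137,290), B(87,143).

```bash
cat >> h.py <<'E'
def blob(n,p,u,v,h,mask,r=7):
    """centroid of mask within r px of (u,v), projected to height h"""
    V,U=np.mgrid[:384,:512]; m=mask&((U-u)**2+(V-v)**2<r*r)
    return U[m].mean(),V[m].mean(),m.sum(),ray(n,U[m].mean(),V[m].mean(),h)
E
python3 - <<'E'
from h import *
np.set_printoptions(precision=4,suppress=True)
t=lambda x,y:((x+.5)/5-.5+180,(y+.5)/5-.5+150)
s=lambda x,y:((x+.5)/3.4-.5+150,(y+.5)/3.4-.5+100)
T={'Bp':(518,378),'Yp':(588,377),'Gp':(656,375),'R4':(723,375),'Gc':(269,111),'Yc':(508,102),'Bc':(702,222)}
S={'Bp':(284,121),'Yp':(240,97),'Gp':(199,72),'R4':(157,62),'Gc':(306,394),'Yc':(137,290),'Bc':(87,143)}
for k in T:
    h=.082 if k[1]=='p' else .062
    print(k,ray('top',*t(*T[k]),h),ray('scene',*s(*S[k]),h))
# orientation & extents: depth points near z=.062
for n in('top','scene'):
    d=np.load(f'pics/{n}0.npz')['d']; V,U=np.mgrid[:384,:512]; P=pts(n,d,U,V)
    for nm,c in dict(G=(.73,.02),Y=(.72,-.16),B=(.63,-.31),rack=(.51,-.25)).items():
        m=(abs(P[...,2]-.062)<.006)&(np.hypot(P[...,0]-c[0],P[...,1]-c[1])<(.13 if nm=='rack' else .06))
        r=cv2.minAreaRect((P[m][:,:2]*1000).astype(np.float32)); print(n,nm,m.sum(),P[m][:,2].mean() if m.any() else 0,np.array(r[0]),r[1:])
E
```

```text
Bp [ 0.4465 -0.1265  0.082 ] [ 0.4467 -0.126   0.082 ]
Yp [ 0.4506 -0.1783  0.082 ] [ 0.4524 -0.1775  0.082 ]
Gp [ 0.4553 -0.2286  0.082 ] [ 0.4554 -0.2288  0.082 ]
R4 [ 0.461  -0.2822  0.062 ] [ 0.4619 -0.2823  0.062 ]
Gc [0.6442 0.0742 0.062 ] [0.645  0.0773 0.062 ]
Yc [ 0.6633 -0.111   0.062 ] [ 0.6646 -0.1078  0.062 ]
Bc [ 0.5776 -0.2638  0.062 ] [ 0.5777 -0.2618  0.062 ]
top G 4 0.06005760709219904 [689.4744  59.812 ] ((4.865447044372559, 5.37406063079834), 46.47996139526367)
top Y 73 0.06083840760107916 [ 688.7756 -120.879 ] ((40.79643249511719, 35.470645904541016), 76.89846801757812)
top B 73 0.060771862440985654 [ 598.2178 -271.5176] ((51.397247314453125, 29.761077880859375), 11.112733840942383)
top rack 846 0.06063364667805678 [ 519.0751 -212.606 ] ((194.39585876464844, 180.52603149414062), 5.964837551116943)
scene G 12 0.06216915702710992 [690.6263  60.1024] ((12.148492813110352, 8.904913902282715), 72.45877838134766)
scene Y 127 0.06210178344627564 [ 691.9672 -120.169 ] ((49.92487716674805, 40.17258834838867), 71.88616180419922)
scene B 110 0.06204108076479821 [ 600.1064 -273.0971] ((56.674560546875, 31.510013580322266), 15.907238960266113)
scene rack 966 0.06184981076970653 [ 515.1848 -211.843 ] ((197.9581756591797, 185.51101684570312), 11.020744323730469)
```

Both cameras agree within 1–3 mm and the pin spacing comes out at 52 mm, as it should. Next I'll orthorectify onto the z=62 mm plane to refine the hole centres, and also measure the scanner and mat.

```bash
cat >> h.py <<'E'
def ortho(n,p,c,h,half,mm):
    """top-down view: +x world up, +y world left, mm per pixel"""
    k=int(half/mm*2000); V,U=np.mgrid[:k,:k]
    X=np.stack([c[0]+half-V*mm/1000,c[1]+half-U*mm/1000,np.full(U.shape,h)],-1)
    q=cal(n); Q=(X-np.array(q['eye']))@q['rotation']
    u=q['cx']+q['fx']*Q[...,0]/-Q[...,2]; v=q['cy']+q['fy']*-Q[...,1]/-Q[...,2]
    return cv2.remap(p,u.astype(np.float32),v.astype(np.float32),cv2.INTER_CUBIC)
def grid(im,px=50):
    for i in range(0,im.shape[0],px): im[i,::4]=(255,0,255); im[::4,i]=(255,0,255)
    return im
E
python3 - <<'E'
from h import *
rows=[]
for n in('top','scene'):
    p=np.load(f'pics/{n}0.npz')['p']
    rows.append(np.hstack([grid(ortho(n,p,c,.062,.05,.4).copy(),25) for c in [(.644,.075),(.664,-.109),(.577,-.263)]]))
cv2.imwrite('pics/holes.png',np.vstack(rows)[:,:,::-1])
E
```

```text
(no output)
```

View pics/holes.png

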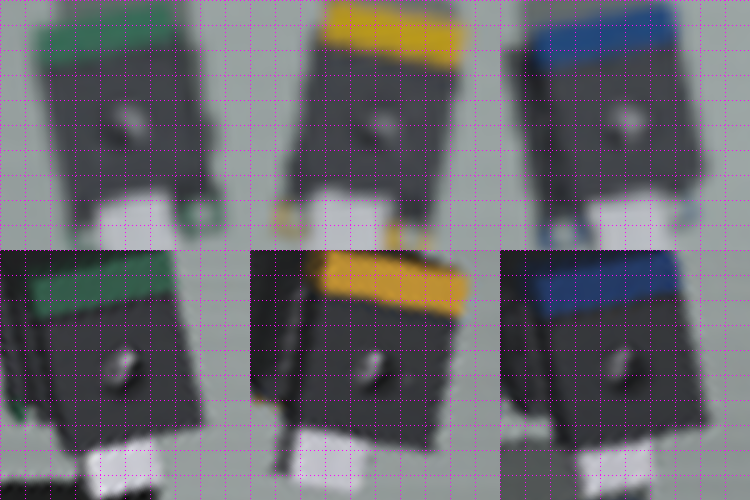

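The rectified tiles show holes near the tile centres, (125,122) top and (124,118) scene, with mixed dark and bright interiors. I'll fit a 16.5 mm disc numerically.

```bash
python3 - <<'E'
from h import *
np.set_printoptions(precision=4,suppress=True)
mm=.25
for nm,c in dict(G=(.644,.075),Y=(.664,-.109),B=(.577,-.263)).items():
  for n in('top','scene'):
    p=np.load(f'pics/{n}0.npz')['p']
    g=cv2.cvtColor(ortho(n,p,c,.062,.018,mm),cv2.COLOR_RGB2GRAY).astype(float)
    k=g.shape[0]; V,U=np.mgrid[:k,:k]
    dev=np.abs(g-np.median(g[np.hypot(U-k/2,V-k/2)>11/mm]))
    dev=np.minimum(dev,15); best=[]
    for a in np.arange(-6,6.1,.5):
      for b in np.arange(-6,6.1,.5):
        rr=np.hypot(U-k/2-a/mm,V-k/2-b/mm)*mm
        best.append((dev[rr<8.25].sum()-dev[(rr>8.25)&(rr<13)].sum(),a,b))
    s=sorted(best)[::-1][:6]; a,b=np.mean([x[1:] for x in s],0)
    print(nm,n,c[0]-b/1000,c[1]-a/1000,int(s[0][0]),int(dev.max()))
E
```

```text
G top 0.6449166666666667 0.07258333333333333 20407 15
G scene 0.6455833333333334 0.07516666666666666 20553 15
Y top 0.6617500000000001 -0.1115 18420 15
Y scene 0.6647500000000001 -0.10916666666666666 23202 15
B top 0.5789166666666666 -0.2639166666666667 27340 15
B scene 0.5775833333333333 -0.2639166666666667 19447 15
```

```bash
python3 - <<'E'
from h import *
np.set_printoptions(precision=4,suppress=True)
V,U=np.mgrid[:384,:512]
for n in('top','scene'):
    z=np.load(f'pics/{n}0.npz'); P=pts(n,z['d'],U,V); hsv=cv2.cvtColor(z['p'],cv2.COLOR_RGB2HSV)
    yel=(abs(hsv[...,0].astype(int)-26)<7)&(hsv[...,1]>150)&(hsv[...,2]>90)
    m=yel&(abs(P[...,2]-.037)<.006)&(P[...,1]>.1)&(P[...,1]<.4)
    print(n,'scanner yellow top',m.sum(),cv2.minAreaRect((P[m][:,:2]*1000).astype(np.float32)))
    m2=(P[...,2]>.025)&(P[...,2]<.07)&(P[...,1]>.12)&(P[...,1]<.32)&(P[...,0]<.6)&(P[...,0]>.3)
    print('all',m2.sum(),cv2.minAreaRect((P[m2][:,:2]*1000).astype(np.float32)))
    c=P[m][:,:2].mean(0)
    cv2.imwrite(f'pics/o_{n}.png',cv2.hconcat([grid(ortho(n,z['p'],(.45,.1),.003,.15,.8).copy(),25),grid(ortho(n,z['p'],(.45,.22),.036,.15,.8).copy(),25)])[:,:,::-1])
a=cv2.vconcat([cv2.imread('pics/o_top.png'),cv2.imread('pics/o_scene.png')]);print(a.shape);cv2.imwrite('pics/ms.png',cv2.resize(a,(600,600)))
E
```

```text
top scanner yellow top 221 ((412.1643981933594, 309.2947998046875), (39.54172897338867, 133.1326904296875), 79.04005432128906)
all 414 ((464.388916015625, 286.62921142578125), (69.29248046875, 305.52252197265625), 69.44690704345703)
scene scanner yellow top 369 ((414.19482421875, 310.43341064453125), (42.31474685668945, 140.3341827392578), 79.659423828125)
all 564 ((464.087890625, 288.0237731933594), (70.30567169189453, 297.6390380859375), 68.8516845703125)
(748, 748, 3)
```

View pics/ms.png

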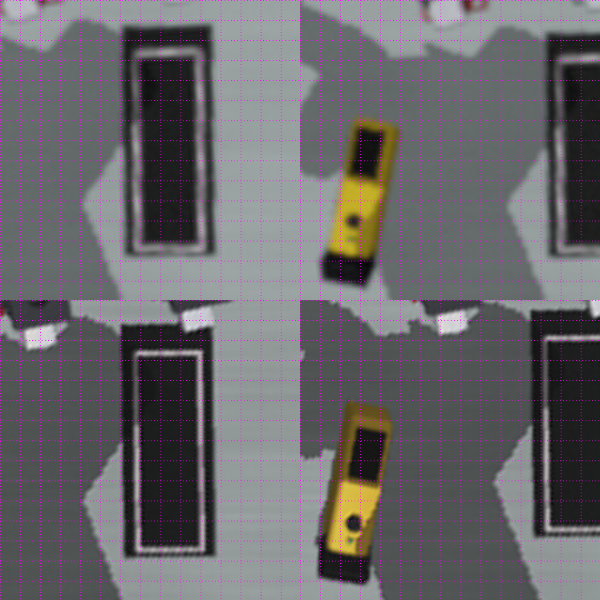

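The mat centre is about (0.4595, 0.081) with yaw ≈ 0.01. The scanner is centred at about (0.413, 0.310), with its nose towards -x/+y (yaw ≈ 169.5°). The seats are G (0.645, 0.0745), Y (0.6635, -0.110) and B (0.578, -0.2635). I'll start with the blue pin at (0.4466, -0.1262), closing across the rack.

Request:
{"api": "arm_command", "payload": {"targets": [[[0,0,-0.65,0.356,-0.9,0,0],[0,0,-0.65,0.356,-0.9,0,0],[0,0,-0.65,0.356,-0.9,0,0],[0,0,-0.65,0.356,-0.9,0,0],[0,0,-0.65,0.356,-0.9,0,0],[0,0,-0.65,0.356,-0.9,0,0],[0,0,-0.65,0.356,-0.9,0,0],[0,0,-0.65,0.356,-0.9,0,0],[0,0,-0.65,0.356,-0.9,0,0],[0,0,-0.65,0.356,-0.9,0,0],[0,0,-0.65,0.356,-0.9,0,0],[0,0,-0.65,0.356,-0.9,0,0],[0,0,-0.65,0.356,-0.9,0,0],[0,0,-0.65,0.356,-0.9,0,0]]], "newtons": 20}}

```text
clock: 1.5
ee_pos: [0.4462, 0.0875, 0.2335]
ee_rot: [0.676, 0.737, -0.0, -0.0]
wrist_force: [0.1, 0.3, 0.2]
gripper_width: 0.0877
grasp_force: 0.0
```

Request:
{"api": "arm_command", "payload": {"targets": [[[0,0,0,0,-0.424,-0.2,0],[0,0,0,0,-0.424,-0.2,0],[0,0,0,0,-0.424,-0.2,0],[0,0,0,0,-0.424,-0.2,0],[0,0,0,0,-0.424,-0.2,0],[0,0,0,0,-0.424,-0.2,0],[0,0,0,0,-0.424,-0.2,0],[0,0,0,0,-0.424,-0.2,0]]]}}

```text
clock: 2.3
ee_pos: [0.4471, -0.1242, 0.134]
ee_rot: [0.676, 0.737, 0.0, -0.0]
wrist_force: [0.2, -0.5, -0.1]
gripper_width: 0.088
grasp_force: 0.0
```

Request:
{"api": "arm_command", "payload": {"targets": [[[0,0,0,0,0,-0.06,0],[0,0,0,0,0,-0.115,0],[0,0,0,0,0,-0.115,0],[0,0,0,0,0,-0.115,0],[0,0,0,0,0,-0.115,1],[0,0,0,0,0,-0.115,1],[0,0,0,0,0,-0.115,1],[0,0,0,0,0,-0.115,1],[0,0,0,0,0,-0.115,1],[0,0,0,0,0,-0.115,1],[0,0,0,0,0,-0.115,1],[0,0,0,0,0,-0.115,1]]], "newtons": 25}}

```text
clock: 3.5
ee_pos: [0.4468, -0.1257, 0.0761]
ee_rot: [0.676, 0.736, -0.0, -0.0]
wrist_force: [-0.5, 0.9, -0.1]
gripper_width: 0.0293
grasp_force: 25.0
```

Request:
{"api": "arm_command", "payload": {"targets": [[[0,0,0,0,0,0.08,1],[0,0,0,0,0,0.16,1],[0,0,0,0,0,0.16,1],[0,0,0,0.06,-0.065,0.16,1],[0,0,0,0.12,-0.13,0.16,1],[0,0,0,0.18,-0.2,0.16,1],[0,0,0,0.24,-0.26,0.16,1],[0,0,0,0.262,-0.275,0.16,1],[0,0,0,0.262,-0.275,0.16,1],[0,0,0,0.262,-0.275,0.16,1],[0,0,0,0.262,-0.275,0.09,1],[0,0,0,0.262,-0.275,0.09,1],[0,0,0,0.262,-0.275,0.09,1]]]}}

```text
clock: 4.8
ee_pos: [0.5761, -0.2616, 0.1206]
ee_rot: [0.676, 0.737, -0.0, -0.002]
wrist_force: [-0.2, 0.6, -1.0]
gripper_width: 0.0297
grasp_force: 25.0
```

```bash
python3 - <<'E'
from h import *
np.set_printoptions(precision=4,suppress=True)
o=manip.observe(); print(o['ee_pos'],o['wrist_force'])
ims=[]
for n in('top','scene'):
    p,d=snap(n,n+'1')
    c=(.578,-.2635)
    ims.append(grid(ortho(n,p,c,.062,.075,.375).copy(),50))
cv2.imwrite('pics/b1.png',np.hstack(ims)[:,:,::-1])
E
```

```text
[ 0.5761 -0.2616  0.1206] [-0.2419  0.5643 -1.0133]
```

View pics/b1.png

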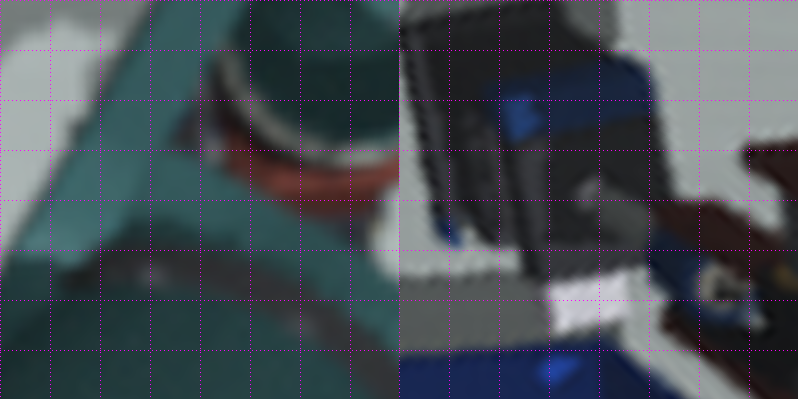

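The scene tile shows the blue pin over the hole. Its tag at (725,285) resolves to (0.577, -0.2645), within about 1 mm of the seat. Descending in stages.

Request:
{"api": "arm_command", "payload": {"targets": [[[0,0,0,0,0,-0.01,1],[0,0,0,0,0,-0.02,1],[0,0,0,0,0,-0.03,1],[0,0,0,0,0,-0.03,1],[0,0,0,0,0,-0.03,1]]]}}

```text
clock: 5.4
ee_pos: [0.5778, -0.2631, 0.1058]
ee_rot: [0.676, 0.736, -0.0, -0.0]
wrist_force: [1.6, -0.7, -1.5]
gripper_width: 0.0293
grasp_force: 25.0
```

Request:
{"api": "arm_command", "payload": {"targets": [[[0,0,0,0,0,-0.01,1],[0,0,0,0,0,-0.02,1],[0,0,0,0,0,-0.03,1],[0,0,0,0,0,-0.04,1],[0,0,0,0,0,-0.05,1],[0,0,0,0,0,-0.058,1],[0,0,0,0,0,-0.062,1],[0,0,0,0,0,-0.062,1],[0,0,0,0,0,-0.062,1]]], "newtons": 40}}

```text
clock: 6.3
ee_pos: [0.5776, -0.2627, 0.076]
ee_rot: [0.676, 0.737, 0.0, -0.0]
wrist_force: [-3.7, 5.3, 11.3]
gripper_width: 0.0288
grasp_force: 40.0
```

Request:
{"api": "arm_command", "payload": {"targets": [[[0,0,0,0,0,-0.004,1],[0,0,0,0,0,-0.004,1],[0,0,0,0,0,-0.004,1]]]}}

```text
clock: 6.6
ee_pos: [0.5776, -0.2627, 0.0759]
ee_rot: [0.676, 0.737, 0.0, -0.0]
wrist_force: [-8.3, 7.3, 24.5]
gripper_width: 0.0291
grasp_force: 40.0
```

Request:
{"api": "arm_command", "payload": {"targets": [[[0,0,0,0,0,0,0],[0,0,0,0,0,0,0],[0,0,0,0,0,0,0],[0,0,0,0,0,0,0],[0,0,0,0,0,0,0],[0,0,0,0,0,0,0],[0,0,0,0,0,0.1,0],[0,0,0,0,0,0.12,0],[0,0,0,0,0,0.12,0]]]}}

```text
clock: 7.5
ee_pos: [0.5791, -0.264, 0.135]
ee_rot: [0.676, 0.737, 0.0, 0.002]
wrist_force: [0.9, 0.2, -0.5]
gripper_width: 0.0878
grasp_force: 0.0
```

Request:
{"api": "arm_command", "payload": {"targets": [[[0,0,0,-0.1,0.07,0,0],[0,0,0,-0.2,0.135,0,0],[0,0,0,-0.254,0.171,0,0],[0,0,0,-0.254,0.171,0,0],[0,0,0,-0.254,0.171,0,0],[0,0,0,-0.254,0.171,0,0],[0,0,0,-0.254,0.171,0,0]]]}}

```text
clock: 8.2
ee_pos: [0.4526, -0.1788, 0.133]
ee_rot: [0.677, 0.736, 0.0, 0.001]
wrist_force: [0.9, 0.8, 0.1]
gripper_width: 0.0877
grasp_force: 0.0
```

Request:
{"api": "arm_command", "payload": {"targets": [[[0,0,0,-0.002,0.002,-0.06,0],[0,0,0,-0.002,0.002,-0.112,0],[0,0,0,-0.002,0.002,-0.112,0],[0,0,0,-0.002,0.002,-0.112,0],[0,0,0,-0.002,0.002,-0.112,1],[0,0,0,-0.002,0.002,-0.112,1],[0,0,0,-0.002,0.002,-0.112,1],[0,0,0,-0.002,0.002,-0.112,1],[0,0,0,-0.002,0.002,-0.112,1],[0,0,0,-0.002,0.002,-0.112,1],[0,0,0,-0.002,0.002,-0.112,1],[0,0,0,-0.002,0.002,-0.112,1]]], "newtons": 25}}

```text
clock: 9.4
ee_pos: [0.45, -0.1767, 0.0771]
ee_rot: [0.676, 0.736, 0.0, 0.0]
wrist_force: [-0.4, -0.3, 1.2]
gripper_width: 0.0291
grasp_force: 25.0
```

Request:
{"api": "arm_command", "payload": {"targets": [[[0,0,0,0,0,0.08,1],[0,0,0,0,0,0.16,1],[0,0,0,0,0,0.16,1],[0,0,0,0.08,0.025,0.16,1],[0,0,0,0.16,0.05,0.16,1],[0,0,0,0.24,0.076,0.16,1],[0,0,0,0.32,0.1,0.16,1],[0,0,0,0.39,0.125,0.16,1],[0,0,0,0.426,0.135,0.16,1],[0,0,0,0.426,0.135,0.16,1],[0,0,0,0.426,0.135,0.11,1],[0,0,0,0.426,0.135,0.11,1],[0,0,0,0.426,0.135,0.11,1],[0,0,0,0.426,0.135,0.11,1]]]}}

```text
clock: 10.8
ee_pos: [0.6626, -0.1096, 0.1327]
ee_rot: [0.677, 0.736, -0.0, 0.0]
wrist_force: [0.5, -0.7, -1.8]
gripper_width: 0.0294
grasp_force: 24.9
```

```bash
python3 - <<'E'
from h import *
np.set_printoptions(precision=4,suppress=True)
o=manip.observe(); print(o['ee_pos'],o['wrist_force'])
zt=o['ee_pos'][2]-.0766+.082
ims=[]
p,d=snap('scene','scene2')
print(zt)
ims=[grid(ortho('scene',p,c,h,.04,.2).copy(),50) for c,h in(((.6635,-.11),zt),((.5778,-.263),.082))]
cv2.imwrite('pics/y1.png',np.hstack(ims)[:,:,::-1])
E
```

```text
[ 0.6626 -0.1096  0.1327] [ 0.4866 -0.6822 -1.7973]
0.13809676583824482
```

View pics/y1.png

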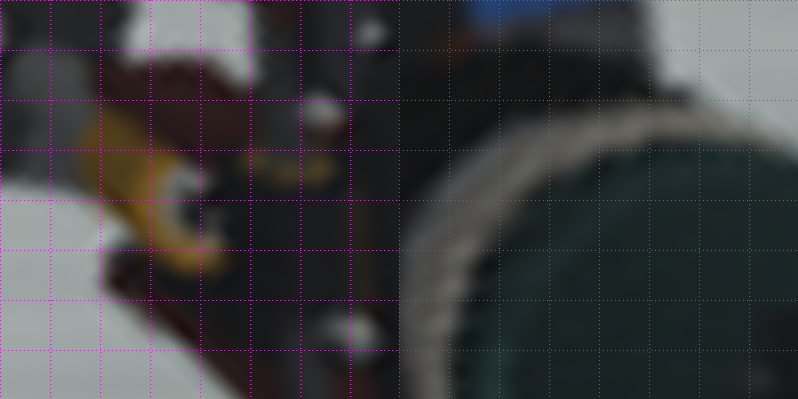

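The yellow tag centres near tile (203,198), within about 1 mm of the seat. The blue pin is hidden behind the arm. Inserting.

Request:
{"api": "arm_command", "payload": {"targets": [[[0,0,0,0,0,-0.015,1],[0,0,0,0,0,-0.03,1],[0,0,0,0,0,-0.045,1],[0,0,0,0,0,-0.055,1],[0,0,0,0,0,-0.055,1],[0,0,0,0,0,-0.055,1]]]}}

```text
clock: 11.45
ee_pos: [0.6626, -0.1089, 0.1041]
ee_rot: [0.676, 0.737, -0.0, -0.001]
wrist_force: [0.3, 0.1, -1.2]
gripper_width: 0.0293
grasp_force: 24.9
```

Request:
{"api": "arm_command", "payload": {"targets": [[[0,0,0,0,0,-0.01,1],[0,0,0,0,0,-0.02,1],[0,0,0,0,0,-0.03,1],[0,0,0,0,0,-0.04,1],[0,0,0,0,0,-0.05,1],[0,0,0,0,0,-0.056,1],[0,0,0,0,0,-0.06,1],[0,0,0,0,0,-0.06,1],[0,0,0,0,0,-0.06,1]]], "newtons": 40}}

```text
clock: 12.35
ee_pos: [0.6634, -0.1087, 0.0775]
ee_rot: [0.676, 0.737, 0.001, 0.0]
wrist_force: [-4.2, 7.5, 21.6]
gripper_width: 0.0292
grasp_force: 40.0
```

Request:
{"api": "arm_command", "payload": {"targets": [[[0,0,0,0,0,0,0],[0,0,0,0,0,0,0],[0,0,0,0,0,0,0],[0,0,0,0,0,0,0],[0,0,0,0,0,0,0],[0,0,0,0,0,0,0],[0,0,0,0,0,0.1,0],[0,0,0,0,0,0.12,0],[0,0,0,0,0,0.12,0],[0,0,0,-0.08,-0.046,0.12,0],[0,0,0,-0.16,-0.092,0.12,0],[0,0,0,-0.24,-0.138,0.12,0],[0,0,0,-0.32,-0.184,0.12,0],[0,0,0,-0.4,-0.23,0.12,0],[0,0,0,-0.416,-0.239,0.12,0],[0,0,0,-0.416,-0.239,0.12,0],[0,0,0,-0.416,-0.239,0.12,0],[0,0,0,-0.416,-0.239,0.12,0]]]}}

```text
clock: 14.15
ee_pos: [0.4564, -0.2283, 0.1344]
ee_rot: [0.676, 0.737, 0.0, 0.0]
wrist_force: [1.0, -0.1, 0.2]
gripper_width: 0.0877
grasp_force: 0.0
```

Request:
{"api": "arm_command", "payload": {"targets": [[[0,0,0,0,0,-0.06,0],[0,0,0,0,0,-0.115,0],[0,0,0,0,0,-0.115,0],[0,0,0,0,0,-0.115,0],[0,0,0,0,0,-0.115,1],[0,0,0,0,0,-0.115,1],[0,0,0,0,0,-0.115,1],[0,0,0,0,0,-0.115,1],[0,0,0,0,0,-0.115,1],[0,0,0,0,0,-0.115,1],[0,0,0,0,0,-0.115,1],[0,0,0,0,0,-0.115,1]]], "newtons": 25}}

```text
clock: 15.35
ee_pos: [0.455, -0.2287, 0.0771]
ee_rot: [0.676, 0.736, -0.0, -0.0]
wrist_force: [1.0, -0.3, 1.3]
gripper_width: 0.0299
grasp_force: 25.0
```

Request:
{"api": "arm_command", "payload": {"targets": [[[0,0,0,0,0,0.09,1],[0,0,0,0,0,0.18,1],[0,0,0,0,0,0.18,1],[0,0,0,0.048,0.077,0.18,1],[0,0,0,0.096,0.154,0.18,1],[0,0,0,0.144,0.231,0.18,1],[0,0,0,0.192,0.308,0.18,1],[0,0,0,0.24,0.385,0.18,1],[0,0,0,0.288,0.462,0.18,1],[0,0,0,0.336,0.539,0.18,1],[0,0,0,0.38,0.609,0.18,1],[0,0,0,0.38,0.609,0.18,1],[0,0,0,0.38,0.609,0.18,1],[0,0,0,0.38,0.609,0.11,1],[0,0,0,0.38,0.609,0.11,1],[0,0,0,0.38,0.609,0.11,1],[0,0,0,0.38,0.609,0.11,1]]]}}

```text
clock: 17.05
ee_pos: [0.6451, 0.075, 0.1331]
ee_rot: [0.677, 0.736, 0.0, 0.0]
wrist_force: [0.7, 0.7, -1.2]
gripper_width: 0.0293
grasp_force: 25.0
```

```bash
python3 - <<'E'
from h import *
np.set_printoptions(precision=4,suppress=True)
o=manip.observe(); print(o['ee_pos'],o['wrist_force'])
zt=o['ee_pos'][2]-.0771+.082
p,d=snap('scene','scene3')
ims=[grid(ortho('scene',p,c,h,.04,.2).copy(),50) for c,h in(((.645,.075),zt),((.6635,-.109),.082))]
cv2.imwrite('pics/g1.png',np.hstack(ims)[:,:,::-1])
E
```

```text
[0.6451 0.075  0.1331] [ 0.6702  0.6552 -1.2169]
```

View pics/g1.png

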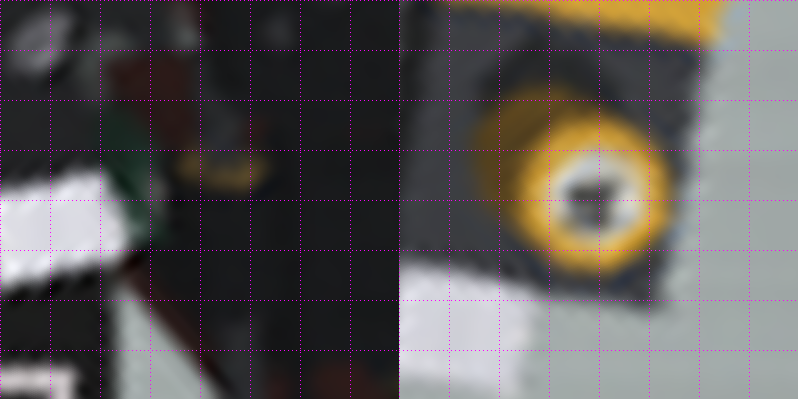

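The yellow head sits centred on its clevis at tile (594,196), so it is home. The green pin is mostly hidden by the gripper, so I'll insert by force feel.

Request:
{"api": "arm_command", "payload": {"targets": [[[0,0,0,0,0,-0.015,1],[0,0,0,0,0,-0.03,1],[0,0,0,0,0,-0.045,1],[0,0,0,0,0,-0.055,1],[0,0,0,0,0,-0.055,1],[0,0,0,0,0,-0.055,1]]]}}

```text
clock: 17.7
ee_pos: [0.6488, 0.0775, 0.1098]
ee_rot: [0.677, 0.736, 0.004, 0.003]
wrist_force: [-2.1, 5.5, 23.9]
gripper_width: 0.0292
grasp_force: 25.0
```

The pin has hit something. I'll back up and look.

Request:
{"api": "arm_command", "payload": {"targets": [[[0,0,0,0,0,0.02,1],[0,0,0,0,0,0.055,1],[0,0,0,0,0,0.055,1],[0,0,0,0,0,0.055,1],[0,0,0,0,0,0.055,1]]]}}

```text
clock: 18.2
ee_pos: [0.6443, 0.0757, 0.1312]
ee_rot: [0.676, 0.736, -0.001, -0.001]
wrist_force: [-0.2, -0.0, -2.8]
gripper_width: 0.0297
grasp_force: 25.0
```

```bash
python3 - <<'E'
from h import *
o=manip.observe(); print(o['ee_pos'],o['ee_rot'],o['wrist_force'])
p,d=snap('scene','scene4'); q,_=snap('top','top4')
a=cv2.resize(p[160:250,210:310],(500,450),interpolation=cv2.INTER_CUBIC)
b=cv2.resize(q[140:230,200:260],(300,450),interpolation=cv2.INTER_CUBIC)
cv2.imwrite('pics/g2.png',np.hstack([a,b])[:,:,::-1])
E
```

```text
[0.64428446 0.07571195 0.13118776] [ 6.76449912e-01  7.36488261e-01 -5.36825108e-04 -5.19265861e-04] [-0.16469206 -0.03676184 -2.84554692]
```

View pics/g2.png

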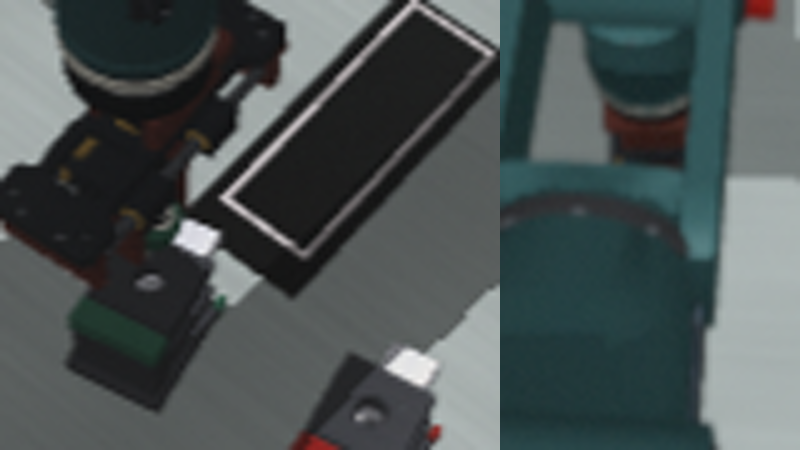

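```bash
cat >> h.py <<'E'
def proj(n,X):
    q=cal(n); Q=(np.array(X,float)-np.array(q['eye']))@q['rotation']
    return np.stack([q['cx']+q['fx']*Q[...,0]/-Q[...,2],q['cy']-q['fy']*Q[...,1]/-Q[...,2]],-1)
E
python3 - <<'E'
from h import *
p=np.load('pics/scene4.npz')['p']; u0,v0=228,192; k=12
a=cv2.resize(p[v0:v0+40,u0:u0+33],None,fx=k,fy=k,interpolation=cv2.INTER_CUBIC)
a=np.clip(a.astype(float)*1.6,0,255).astype(np.uint8)
X=[(.6443,.0757,.062),(.6443,.0757,.0681),(.6443,.0757,.1161),(.6443,.0757,.1361)]
P=(proj('scene',X)-[u0,v0]+.5)*k; print(P.astype(int))
b=a.copy()
for x,y in P: cv2.circle(b,(int(x),int(y)),3,(255,0,255),-1)
cv2.imwrite('pics/g3.png',np.hstack([a,b])[:,:,::-1])
E
```

```text
[[142 282]
 [142 270]
 [137 171]
 [135 128]]
```

View pics/g3.png

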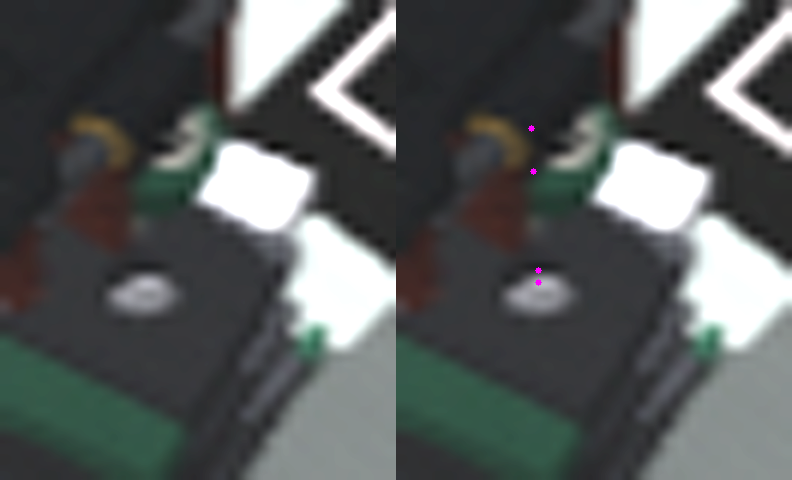

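The green tag appears at (185,135), not the expected (135,128), so the pin seems to have tilted in the grip. I'll raise it and turn the tool so the scene camera sees the pin.

Request:
{"api": "arm_command", "payload": {"targets": [[[0,0,0,0,0,0.1,1],[0,0,-0.09,0,0,0.16,1],[0,0,-0.18,0,0,0.16,1],[0,0,-0.27,0,0,0.16,1],[0,0,-0.36,0,0,0.16,1],[0,0,-0.45,0,0,0.16,1],[0,0,-0.556,0,0,0.16,1],[0,0,-0.556,0,0,0.16,1],[0,0,-0.556,0,0,0.16,1],[0,0,-0.556,0,0,0.16,1]]]}}

```text
clock: 19.3
ee_pos: [0.6448, 0.0758, 0.2118]
ee_rot: [0.924, 0.383, -0.0, -0.0]
wrist_force: [-0.5, 0.8, -1.4]
gripper_width: 0.0296
grasp_force: 25.0
```

```bash
python3 - <<'E'
from h import *
np.set_printoptions(precision=4,suppress=True)
o=manip.observe(); print(o['ee_pos'],o['ee_rot'],o['joints'])
p,d=snap('scene','scene5'); np.savez('pics/s5.npz',p=p,d=d)
c=proj('scene',o['ee_pos']).astype(int); print(c)
u0,v0=c-[25,22]; k=12
a=cv2.resize(p[v0:v0+48,u0:u0+50],None,fx=k,fy=k,interpolation=cv2.INTER_CUBIC)
a=np.clip(a.astype(float)*1.6,0,255).astype(np.uint8)
cv2.imwrite('pics/g5.png',a[:,:,::-1])
E
```

```text
[0.6448 0.0758 0.2118] [ 0.9239  0.3826 -0.0003 -0.0001] [0.0106 0.4479 1.4226 0.0001 1.2717 0.7961]
[238 187]
```

View pics/g5.png

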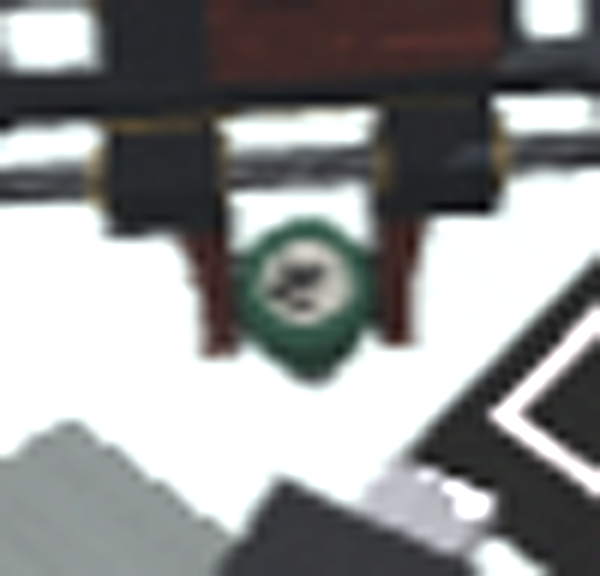

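The tag faces the camera almost squarely, so the pin is tilted roughly 30° about the closing axis. I'll measure the tilt from the depth data.

```bash
python3 - <<'E'
from h import *
np.set_printoptions(precision=4,suppress=True)
z=np.load('pics/s5.npz'); p,d=z['p'],z['d']; V,U=np.mgrid[:384,:512]; P=pts('scene',d,U,V)
u0,v0=213,165
cu,cv=u0+(305+.5)/12-.5,v0+(288+.5)/12-.5
for r in(3,3.7):
    m=(np.hypot(U-cu,V-cv)<r)&(d>0); Q=P[m]; c=Q.mean(0); n=np.linalg.svd(Q-c)[2][2]; n*=np.sign(n[2])
    print(m.sum(),c,n,np.degrees(np.arccos(n[2])),'rms',np.std((Q-c)@n))
e=cal('scene')['eye']; w=e-c; print('to cam angle',np.degrees(np.arccos(w[2]/np.linalg.norm(w))))
E
```

```text
27 [0.6528 0.0829 0.2256] [-0.0614  0.2245  0.9725] 13.458349000757577 rms 0.0015615917690360752
44 [0.6524 0.083  0.2253] [0.0386 0.2944 0.9549] 17.271357976823282 rms 0.001651911598162148
to cam angle 32.147717094633364
```

Request:
{"api": "arm_command", "payload": {"targets": [[[0.08,-0.08,0,0,0,0,1],[0.16,-0.16,0,0,0,0,1],[0.235,-0.235,0,0,0,0,1],[0.235,-0.235,0,0,0,0,1],[0.235,-0.235,0,0,0,0,1],[0.235,-0.235,0,0,0,0,1],[0.235,-0.235,0,0,0,0,1]]]}}

```text
clock: 20.05
ee_pos: [0.646, 0.0761, 0.2128]
ee_rot: [0.893, 0.369, 0.238, -0.099]
wrist_force: [1.4, 0.3, -1.0]
gripper_width: 0.0293
grasp_force: 25.0
```

```bash
python3 - <<'E'
from h import *
np.set_printoptions(precision=4,suppress=True)
o=manip.observe(); print(o['ee_pos'],o['ee_rot'],o['joints'],R.from_quat(o['ee_rot']).as_matrix())
p,d=snap('scene','scene6'); q,_=snap('top','top6')
c=proj('scene',o['ee_pos']).astype(int); print(c)
u0,v0=c-[20,18]; k=10
a=cv2.resize(p[v0:v0+48,u0:u0+40],None,fx=k,fy=k,interpolation=cv2.INTER_CUBIC)
a=np.clip(a.astype(float)*1.6,0,255).astype(np.uint8)
c=proj('top',o['ee_pos']).astype(int); print(c)
u1,v1=c-[20,20]
b=cv2.resize(q[v1:v1+48,u1:u1+40],None,fx=k,fy=k,interpolation=cv2.INTER_CUBIC)
print(u0,v0,u1,v1)
cv2.imwrite('pics/g6.png',np.hstack([a,b])[:,:,::-1])
E
```

```text
[0.646  0.0761 0.2128] [ 0.8929  0.3693  0.2382 -0.0985] [-0.2381  0.321   1.7688  0.5978  0.8559  0.1938] [[ 0.6138  0.7063  0.3526]
 [ 0.6125 -0.7079  0.3518]
 [ 0.4981  0.     -0.8671]]
[237 188]
[230 160]
217 170 210 140
```

View pics/g6.png

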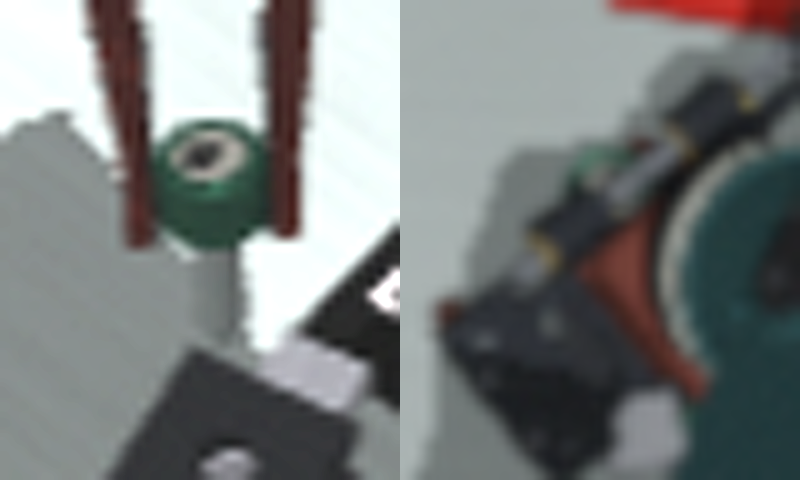

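The tag ellipse (centre (210,157), 80x50) and the shank tip near (213,350) show that I over-tilted by about 17°. Backing off.

Request:
{"api": "arm_command", "payload": {"targets": [[[-0.06,0.06,0,0,0,0,1],[-0.134,0.134,0,0,0,0,1],[-0.134,0.134,0,0,0,0,1],[-0.134,0.134,0,0,0,0,1],[-0.134,0.134,0,0,0,0,1],[-0.134,0.134,0,0,0,0,1]]]}}

```text
clock: 20.75
ee_pos: [0.6436, 0.0755, 0.2112]
ee_rot: [0.919, 0.379, 0.103, -0.044]
wrist_force: [-1.0, 0.2, -1.5]
gripper_width: 0.0294
grasp_force: 25.0
```

```bash
python3 - <<'E'
from h import *
np.set_printoptions(precision=4,suppress=True)
o=manip.observe(); print(o['ee_pos'],o['ee_rot'])
p,d=snap('scene','scene7')
c=proj('scene',o['ee_pos']).astype(int)
u0,v0=c-[20,18]; k=12
a=cv2.resize(p[v0:v0+48,u0:u0+40],None,fx=k,fy=k,interpolation=cv2.INTER_CUBIC)
a=np.clip(a.astype(float)*1.6,0,255).astype(np.uint8)
b=a.copy()
# overlays: vertical pin model with tag at TCP+(0,0,.0137); draw tag ring, shoulder ring, tip ring
th=np.linspace(0,2*np.pi,60)
off=np.array(o['ee_pos'])+[.004,.004,.0140]
for dz,r in((0,.0095),(0,.015),(-.02,.015),(-.02,.007),(-.058,.007),(-.068,.0025)):
    X=off+np.stack([r*np.cos(th),r*np.sin(th),0*th+dz],-1); Q=((proj('scene',X)-[u0,v0]+.5)*k).astype(int)
    cv2.polylines(b,[Q],True,(255,0,255),1)
print(u0,v0)
cv2.imwrite('pics/g7.png',cv2.resize(np.hstack([a,b]),(800,480))[:,:,::-1])
E
```

```text
[0.6436 0.0755 0.2112] [ 0.9188  0.3786  0.1031 -0.0441]
218 169
```

View pics/g7.png

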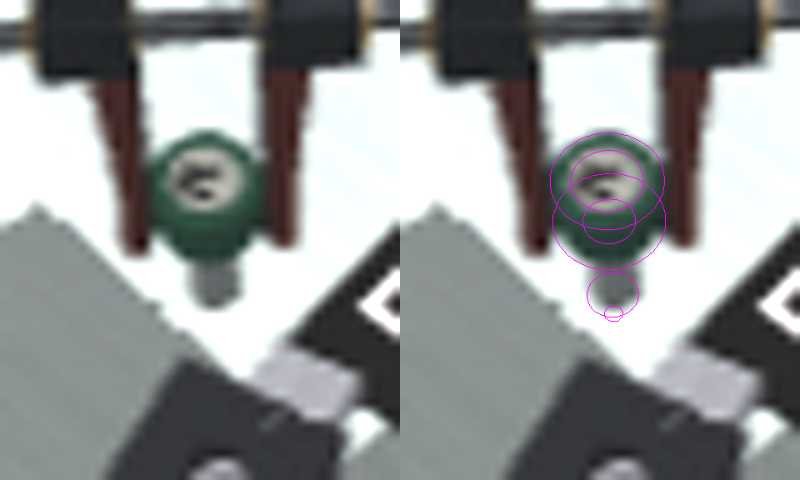

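The overlaid vertical-pin model matches the picture to within about 1.5°: head at (207,182), tip at (213,308). That was my last permitted view, so from here I'll measure numerically. First, the tag position relative to the TCP.

```bash
cat >> h.py <<'E'
def white(n,p,d,X,r=5):
    """centroid of the bright low-saturation tag near projected X; returns ray point at X's height and mean depth point"""
    u,v=proj(n,X); V,U=np.mgrid[:384,:512]; hs=cv2.cvtColor(p,cv2.COLOR_RGB2HSV)
    m=(np.hypot(U-u,V-v)<r)
    P=pts(n,d,U,V)
    mt=m&(hs[...,1]<60)&(hs[...,2]>60)
    return (u,v),mt.sum(),(U[mt].mean(),V[mt].mean()),np.median(P[mt],0)
E
python3 - <<'E'
from h import *
np.set_printoptions(precision=4,suppress=True)
z=np.load('pics/scene7.npz'); p,d=z['p'],z['d']; V,U=np.mgrid[:384,:512]; P=pts('scene',d,U,V)
tcp=np.array([.6436,.0755,.2112])
for cu,cv,r in((238.2,186.7,3),(238.2,186.7,3.5)):
    m=np.hypot(U-cu,(V-cv)*1.2)<r; print('tag',m.sum(),P[m].mean(0)-tcp,np.median(P[m],0)-tcp)
# shank pixels, tip region
for v in (196,197,198,199): print(v,[tuple(np.round((P[v,u]-tcp)*1000).astype(int)) for u in range(236,243)])
E
```

```text
tag 23 [0.0046 0.0052 0.0151] [0.0044 0.0046 0.0153]
tag 33 [0.0045 0.0046 0.0154] [0.0044 0.0037 0.0155]
196 [(np.int64(9), np.int64(-1), np.int64(-32)), (np.int64(10), np.int64(4), np.int64(-26)), (np.int64(9), np.int64(6), np.int64(-25)), (np.int64(7), np.int64(8), np.int64(-25)), (np.int64(4), np.int64(9), np.int64(-29)), (np.int64(0), np.int64(9), np.int64(-33)), (np.int64(-83), np.int64(-65), np.int64(-217))]
197 [(np.int64(-65), np.int64(-75), np.int64(-212)), (np.int64(10), np.int64(3), np.int64(-32)), (np.int64(10), np.int64(7), np.int64(-27)), (np.int64(7), np.int64(8), np.int64(-32)), (np.int64(4), np.int64(9), np.int64(-33)), (np.int64(0), np.int64(9), np.int64(-38)), (np.int64(-78), np.int64(-61), np.int64(-213))]
198 [(np.int64(-62), np.int64(-72), np.int64(-210)), (np.int64(10), np.int64(3), np.int64(-38)), (np.int64(9), np.int64(6), np.int64(-35)), (np.int64(8), np.int64(8), np.int64(-34)), (np.int64(5), np.int64(9), np.int64(-37)), (np.int64(0), np.int64(8), np.int64(-45)), (np.int64(-74), np.int64(-57), np.int64(-209))]
199 [(np.int64(-59), np.int64(-69), np.int64(-209)), (np.int64(9), np.int64(2), np.int64(-44)), (np.int64(8), np.int64(5), np.int64(-44)), (np.int64(7), np.int64(8), np.int64(-41)), (np.int64(4), np.int64(9), np.int64(-44)), (np.int64(-70), np.int64(-58), np.int64(-211)), (np.int64(-72), np.int64(-55), np.int64(-210))]
```

Request:
{"api": "arm_command", "payload": {"targets": [[[0,0,0,-0.003,0.001,-0.08,1],[0,0,0,-0.003,0.001,-0.16,1],[0,0,0,-0.003,0.001,-0.16,1],[0,0,0,-0.003,0.001,-0.17,1],[0,0,0,-0.003,0.001,-0.18,1],[0,0,0,-0.003,0.001,-0.19,1],[0,0,0,-0.003,0.001,-0.2,1],[0,0,0,-0.003,0.001,-0.205,1],[0,0,0,-0.003,0.001,-0.205,1]]]}}

```text
clock: 21.7
ee_pos: [0.6433, 0.0764, 0.1095]
ee_rot: [0.919, 0.379, 0.103, -0.043]
wrist_force: [-0.5, -0.4, -1.3]
gripper_width: 0.0297
grasp_force: 25.0
```

Request:
{"api": "arm_command", "payload": {"targets": [[[0,0,0,0,0,-0.008,1],[0,0,0,0,0,-0.016,1],[0,0,0,0,0,-0.02,1],[0,0,0,0,0,-0.02,1]]]}}

```text
clock: 22.1
ee_pos: [0.6438, 0.0756, 0.0996]
ee_rot: [0.919, 0.379, 0.103, -0.042]
wrist_force: [-1.0, -3.7, -1.6]
gripper_width: 0.0293
grasp_force: 25.0
```

Request:
{"api": "arm_command", "payload": {"targets": [[[0,0,0,0,-0.001,-0.005,1],[0,0,0,0,-0.001,-0.01,1],[0,0,0,0,-0.002,-0.016,1],[0,0,0,0,-0.002,-0.02,1],[0,0,0,0,-0.002,-0.02,1]]]}}

```text
clock: 22.6
ee_pos: [0.6433, 0.0752, 0.0893]
ee_rot: [0.919, 0.379, 0.103, -0.043]
wrist_force: [0.3, -3.3, 0.5]
gripper_width: 0.0295
grasp_force: 25.0
```

Request:
{"api": "arm_command", "payload": {"targets": [[[0,0,0,0,-0.001,-0.006,1],[0,0,0,0,-0.001,-0.012,1],[0,0,0,0,-0.001,-0.016,1],[0,0,0,0,-0.001,-0.016,1]]]}}

```text
clock: 23.0
ee_pos: [0.6429, 0.0748, 0.0811]
ee_rot: [0.919, 0.379, 0.103, -0.043]
wrist_force: [-1.9, -3.0, 1.1]
gripper_width: 0.0295
grasp_force: 25.0
```

Request:
{"api": "arm_command", "payload": {"targets": [[[0,0,0,0,0,0,0],[0,0,0,0,0,0,0],[0,0,0,0,0,0,0],[0,0,0,0,0,0,0],[0,0,0,0,0,0,0],[0,0,0,0,0,0,0],[0,0,0,0,0,0.06,0],[0,0,0,0,0,0.1,0],[-0.05,0.05,0,0.004,0.004,0.1,0],[-0.101,0.101,0,0.007,0.007,0.1,0],[-0.101,0.101,0,0.007,0.007,0.1,0],[-0.101,0.101,0,0.007,0.007,0.1,0],[-0.101,0.101,0,0.007,0.007,0.1,0]]]}}

```text
clock: 24.3
ee_pos: [0.6457, 0.0781, 0.1309]
ee_rot: [0.924, 0.381, -0.0, -0.001]
wrist_force: [-0.5, -0.3, -0.7]
gripper_width: 0.0879
grasp_force: 0.0
```

```bash
python3 - <<'E'
from h import *
np.set_printoptions(precision=4,suppress=True)
o=manip.observe(); print(o['ee_pos'],o['ee_rot'],o['gripper_width'])
p,d=snap('scene','scene8'); V,U=np.mgrid[:384,:512]; P=pts('scene',d,U,V)
hs=cv2.cvtColor(p,cv2.COLOR_RGB2HSV)
m=(np.hypot(P[...,0]-.646,P[...,1]-.078)<.025)&(P[...,2]>.07)&(P[...,2]<.11)
print(m.sum(),np.median(P[m],0),P[m].max(0)); z=P[m][:,2]; print(np.histogram(z,8))
t=m&(abs(P[...,2]-np.percentile(z,80))<.006); print(t.sum(),P[t].mean(0), p[t].mean(0))
for v in range(185,206,2): print(v,[f'{int(P[v,u,2]*1000)}' for u in range(228,248)])
E
```

```text
[0.6457 0.0781 0.1309] [ 0.9245  0.3813 -0.0001 -0.0009] 0.08790296807569538
103 [0.6496 0.0787 0.0874] [0.6623 0.0921 0.0935]
(array([ 6,  5,  3,  7,  5, 29, 33, 15]), array([0.0706, 0.0734, 0.0763, 0.0792, 0.082 , 0.0849, 0.0878, 0.0906,
       0.0935]))
81 [0.6475 0.0769 0.0883] [55.6543 66.7407 60.3704]
185 ['0', '240', '244', '243', '284', '281', '282', '281', '279', '280', '280', '284', '280', '279', '267', '265', '265', '259', '256', '257']
187 ['0', '241', '242', '241', '261', '255', '255', '255', '255', '257', '257', '255', '253', '254', '256', '257', '254', '253', '248', '252']
189 ['242', '243', '242', '241', '246', '248', '247', '248', '252', '245', '248', '247', '248', '245', '248', '243', '243', '242', '241', '242']
191 ['238', '239', '242', '239', '242', '237', '235', '238', '238', '236', '242', '239', '237', '233', '242', '236', '235', '234', '236', '234']
193 ['-3', '-1', '4', '2', '3', '3', '0', '2', '0', '0', '-1', '4', '0', '3', '-2', '-4', '-1', '-3', '-2', '0']
195 ['3', '0', '0', '-3', '0', '215', '216', '215', '216', '219', '215', '217', '216', '220', '215', '216', '215', '219', '216', '218']
197 ['214', '215', '215', '213', '216', '217', '213', '215', '215', '216', '216', '213', '216', '215', '215', '215', '212', '1237', '216', '212']
199 ['-2', '-2', '0', '0', '3', '-4', '3', '0', '0', '-2', '-2', '1', '-3', '-2', '-3', '2', '0', '1', '-2', '0']
201 ['0', '1', '3', '4', '3', '-2', '1', '1', '0', '-3', '2', '0', '-6', '0', '2', '0', '0', '3', '1', '2']
203 ['2', '3', '2', '0', '0', '4', '-1', '-4', '0', '0', '0', '2', '2', '-2', '0', '0', '46', '45', '48', '-7']
205 ['-1', '1', '0', '-1', '0', '0', '-1', '61', '59', '64', '0', '-1', '2', '2', '-1', '52', '40', '50', '44', '46']
```

The green pin is in the hole with its tag at z≈0.088, so about 6 mm remains. Regrasp it vertically and push home.

Request:
{"api": "arm_command", "payload": {"targets": [[[0,0,0,0.002,-0.001,-0.05,0],[0,0,0,0.002,-0.001,-0.097,0],[0,0,0,0.002,-0.001,-0.097,0],[0,0,0,0.002,-0.001,-0.097,0],[0,0,0,0.002,-0.001,-0.097,1],[0,0,0,0.002,-0.001,-0.097,1],[0,0,0,0.002,-0.001,-0.097,1],[0,0,0,0.002,-0.001,-0.097,1],[0,0,0,0.002,-0.001,-0.097,1],[0,0,0,0.002,-0.001,-0.097,1],[0,0,0,0.002,-0.001,-0.097,1],[0,0,0,0.002,-0.001,-0.097,1]]], "newtons": 40}}

```text
clock: 25.55
ee_pos: [0.6476, 0.078, 0.0829]
ee_rot: [0.924, 0.381, -0.0, -0.0]
wrist_force: [-0.1, 1.4, -1.3]
gripper_width: 0.0295
grasp_force: 39.7
```

Request:
{"api": "arm_command", "payload": {"targets": [[[0,0,0,0,0,-0.004,1],[0,0,0,0,0,-0.008,1],[0,0,0,0,0,-0.011,1],[0,0,0,0,0,-0.011,1],[0,0,0,0,0,-0.011,1]]]}}

```text
clock: 26.05
ee_pos: [0.6477, 0.0778, 0.0774]
ee_rot: [0.924, 0.381, -0.0, -0.0]
wrist_force: [-1.3, -1.0, 0.4]
gripper_width: 0.0289
grasp_force: 39.7
```

Request:
{"api": "arm_command", "payload": {"targets": [[[0,0,0,0,0,-0.003,1],[0,0,0,0,0,-0.005,1],[0,0,0,0,0,-0.005,1],[0,0,0,0,0,-0.005,1]]]}}

```text
clock: 26.45
ee_pos: [0.6477, 0.0778, 0.0771]
ee_rot: [0.924, 0.381, 0.0, 0.0]
wrist_force: [-6.6, 0.0, 17.2]
gripper_width: 0.0295
grasp_force: 39.8
```

Request:
{"api": "arm_command", "payload": {"targets": [[[0,0,0,0,0,0,0],[0,0,0,0,0,0,0],[0,0,0,0,0,0,0],[0,0,0,0,0,0,0],[0,0,0,0,0,0,0],[0,0,0,0,0,0,0],[0,0,0,0,0,0.1,0],[0,0,0,0,0,0.2,0],[0,0,-0.09,0.05,0.09,0.28,0],[0,0,-0.18,0.1,0.18,0.34,0],[0,0,-0.27,0.1,0.27,0.34,0],[0,0,-0.36,0.1,0.36,0.34,0],[0,0,-0.45,0.1,0.45,0.34,0],[0,0,-0.54,0.1,0.5,0.34,0],[0,0,-0.617,0.1,0.5,0.34,0],[0,0,-0.617,0.1,0.5,0.34,0],[0,0,-0.617,0.1,0.5,0.34,0],[0,0,-0.617,0.1,0.5,0.34,0]]]}}

```text
clock: 28.25
ee_pos: [0.6981, 0.3268, 0.2451]
ee_rot: [0.996, -0.093, -0.0, 0.0]
wrist_force: [-0.1, 0.3, -0.4]
gripper_width: 0.0879
grasp_force: 0.0
```

```bash
cat > chk.py <<'E'
from h import *
np.set_printoptions(precision=4,suppress=True)
o=manip.observe(); print(o['clock'],o['ee_pos'],o['ee_rot'],o['joints'])
V,U=np.mgrid[:384,:512]
import sys
tag=sys.argv[1]
for n in('top','scene'):
    p,d=snap(n,n+tag); P=pts(n,d,U,V); hs=cv2.cvtColor(p,cv2.COLOR_RGB2HSV).astype(int)
    for nm,c in dict(G=(.646,.077),Y=(.6637,-.1085),B=(.5775,-.2625)).items():
        r=np.hypot(P[...,0]-c[0],P[...,1]-c[1]); m=(r<.02)&(P[...,2]>.068)&(P[...,2]<.1); m2=(r<.007)
        if m.sum(): print(n,nm,m.sum(),'rect',cv2.minAreaRect((P[m&(P[...,2]>.077)][:,:2]*1000).astype(np.float32))[:2],'top z',P[m2][:,2].mean(),m2.sum(), P[m2].std(0)[2])
    yel=(abs(hs[...,0]-26)<7)&(hs[...,1]>150)&(hs[...,2]>60)
    m=yel&(abs(P[...,2]-.037)<.007)&(P[...,1]>.1)&(P[...,1]<.45)&(P[...,0]<.6)
    if m.sum(): print(n,'scanner',m.sum(),cv2.minAreaRect((P[m][:,:2]*1000).astype(np.float32)))
E
python3 chk.py 9
```

```text
28.25 [0.6981 0.3268 0.2451] [ 0.9957 -0.0926 -0.0001  0.0001] [ 0.3484  0.6042  1.0642 -0.0001  1.4733  2.1046]
top G 49 rect ((643.7564086914062, 78.73689270019531), (28.44023323059082, 23.057600021362305)) top z 0.08241394554232276 9 0.0015271180622110948
top Y 51 rect ((661.5750122070312, -106.7590560913086), (25.783315658569336, 27.21669578552246)) top z 0.0829524789394891 9 0.002210542792333482
top B 55 rect ((575.9854125976562, -261.5321960449219), (28.0374698638916, 25.947092056274414)) top z 0.0808891800666155 10 0.0014230447195926863
top scanner 31 ((456.3434753417969, 293.1798400878906), (24.651559829711914, 43.06459426879883), 82.00836181640625)
scene G 94 rect ((646.5283203125, 76.85261535644531), (31.289770126342773, 27.997692108154297)) top z 0.08305561530160113 17 0.0018225107688048302
scene Y 86 rect ((666.0758666992188, -107.89131164550781), (27.370983123779297, 29.125595092773438)) top z 0.0833236430827828 14 0.0026116186541200997
scene B 72 rect ((578.8523559570312, -262.8058166503906), (26.725994110107422, 30.056428909301758)) top z 0.08211475650815202 11 0.0023671330246008222
scene scanner 393 ((415.33526611328125, 310.7290954589844), (44.07025909423828, 141.6687774658203), 78.81327056884766)
```

All three tags read z≈0.082–0.083 in their seats, so the pins are home. The scanner hasn't moved: (0.4145, 0.3105), nose yaw ≈ 169°.

Request:
{"api": "arm_command", "payload": {"targets": [[[0,0,0,-0.577,-0.031,-0.29,0],[0,0,0,-0.577,-0.031,-0.29,0],[0,0,0,-0.577,-0.031,-0.29,0],[0,0,0,-0.577,-0.031,-0.29,0],[0,0,0,-0.577,-0.031,-0.29,0],[0,0,0,-0.577,-0.031,-0.29,0],[0,0,0,-0.577,-0.031,-0.29,0],[0,0,0,-0.577,-0.031,-0.29,0],[0,0,0,-0.577,-0.031,-0.29,0],[0,0,0,-0.577,-0.031,-0.29,0],[0,0,0,-0.577,-0.031,-0.29,0]]]}}

```text
clock: 29.45
ee_pos: [0.4119, 0.3129, 0.101]
ee_rot: [0.996, -0.094, 0.001, -0.001]
wrist_force: [0.0, 0.1, -0.2]
gripper_width: 0.0878
grasp_force: 0.0
```

```bash
python3 chk.py 10 | grep -v -e ' G ' -e ' Y ' -e ' B '
```

```text
29.45 [0.4119 0.3129 0.101 ] [ 0.9956 -0.0937  0.0013 -0.0009] [ 0.5162  0.405   1.8343 -0.      0.8991  2.2746]
top scanner 119 ((410.93377685546875, 309.15045166015625), (39.322669982910156, 137.35804748535156), 79.87786102294922)
scene scanner 353 ((419.59710693359375, 310.3096618652344), (43.96963882446289, 131.92315673828125), 78.57271575927734)
```

Request:
{"api": "arm_command", "payload": {"targets": [[[0,0,0,0,0,-0.08,0],[0,0,0,0,0,-0.13,0],[0,0,0,0,0,-0.168,0],[0,0,0,0,0,-0.168,0],[0,0,0,0,0,-0.168,0],[0,0,0,0,0,-0.168,1],[0,0,0,0,0,-0.168,1],[0,0,0,0,0,-0.168,1],[0,0,0,0,0,-0.168,1],[0,0,0,0,0,-0.168,1],[0,0,0,0,0,-0.168,1],[0,0,0,0,0,-0.168,1],[0,0,0,0,0,-0.168,1]]], "newtons": 30}}

```text
clock: 30.85
ee_pos: [0.4093, 0.3121, 0.0163]
ee_rot: [0.996, -0.093, -0.0, 0.0]
wrist_force: [-0.4, -2.1, 4.1]
gripper_width: 0.0436
grasp_force: 30.0
```

The scanner is gripped (43.6 mm). Lift it and carry it to the yellow scan pose, TCP (0.807, -0.135, 0.146).

Request:
{"api": "arm_command", "payload": {"targets": [[[0,0,0,0,0,0.04,1],[0,0,0,0,0,0.1,1],[0,0,0,0,0,0.18,1],[0,0,0,0,0,0.26,1],[0,0,0,0,0,0.34,1],[0,0,0,0.05,-0.05,0.38,1],[0,0,0,0.1,-0.11,0.4,1],[0,0,0,0.15,-0.17,0.4,1],[0,0,0,0.2,-0.225,0.4,1],[0,0,0,0.25,-0.28,0.4,1],[0,0,0,0.3,-0.337,0.4,1],[0,0,0,0.35,-0.393,0.4,1],[0,0,0,0.4,-0.45,0.4,1],[0,0,0,0.45,-0.505,0.4,1],[0,0,0,0.5,-0.56,0.4,1],[0,0,0,0.55,-0.62,0.4,1],[0,0,0,0.6,-0.674,0.4,1],[0,0,0,0.65,-0.73,0.4,1],[0,0,0,0.7,-0.786,0.4,1],[0,0,0,0.75,-0.842,0.4,1]]], "newtons": 40}}

```text
clock: 32.85
ee_pos: [0.7848, -0.1096, 0.2146]
ee_rot: [0.996, -0.093, -0.001, -0.0]
wrist_force: [0.9, 0.5, -2.3]
gripper_width: 0.0439
grasp_force: 40.0
```

```bash
python3 -c "
from station import manip
o=manip.observe();print(o['clock'],o['ee_pos'],o['ee_rot'],o['wrist_force'])"
```

```text
32.85 [ 0.78479094 -0.10956373  0.2145568 ] [ 9.95643283e-01 -9.32383665e-02 -9.43316373e-04 -4.12454142e-04] [ 0.9483792   0.45040745 -2.29161135]
```

Request:
{"api": "arm_command", "payload": {"targets": [[[0,0,0,0.046,-0.052,-0.04,1],[0,0,0,0.046,-0.052,-0.08,1],[0,0,0,0.046,-0.052,-0.12,1],[0,0,0,0.046,-0.052,-0.14,1],[0,0,0,0.046,-0.052,-0.14,1],[0,0,0,0.046,-0.052,-0.14,1]]]}}

```text
clock: 33.45
ee_pos: [0.8075, -0.1344, 0.1464]
ee_rot: [0.996, -0.093, 0.0, -0.0]
wrist_force: [0.6, 0.0, -3.3]
gripper_width: 0.0437
grasp_force: 40.0
```

```bash
python3 - <<'E'
from h import *
np.set_printoptions(precision=4,suppress=True)
o=manip.observe(); print(o['ee_pos'],o['ee_rot'])
V,U=np.mgrid[:384,:512]; t=np.array(o['ee_pos'])
for n in('scene','top'):
    p,d=snap(n,n+'11'); P=pts(n,d,U,V); hs=cv2.cvtColor(p,cv2.COLOR_RGB2HSV).astype(int)
    yel=(abs(hs[...,0]-26)<7)&(hs[...,1]>150)&(hs[...,2]>60)
    m=yel&(P[...,2]>.1)&(P[...,2]<.2); Q=P[m]
    print(n,m.sum(),cv2.minAreaRect((Q[:,:2]*1000).astype(np.float32)) if len(Q)>4 else 0)
    top=Q[Q[:,2]>.155]
    if len(top)>10:
        A=np.c_[top[:,:2]-t[:2],np.ones(len(top))]; print('top plane slope,z at tcp',np.linalg.lstsq(A,top[:,2],rcond=None)[0],len(top))
    # dark nose points
    nd=(hs[...,2]<70)&(P[...,2]>.1)&(P[...,2]<.2)&(np.hypot(P[...,0]-.71,P[...,1]+.117)<.05); print('nose',nd.sum(),P[nd].mean(0) if nd.any() else 0,P[nd][:,2].max() if nd.any() else 0)
E
```

```text
[ 0.8075 -0.1344  0.1464] [ 0.9957 -0.0931  0.     -0.0001]
scene 250 ((812.9822998046875, -130.99826049804688), (40.617271423339844, 136.7553253173828), 79.99473571777344)
top plane slope,z at tcp [-0.0243 -0.0886  0.1651] 175
nose 197 [ 0.7345 -0.1128  0.1662] 0.1796454224214996
top 0 0
nose 0 0 0
```

The measured body (0.813, -0.131, top 0.165) and nose (top 0.179) match the expected pose. Hold for the yellow reading.

Request:
{"api": "arm_command", "payload": {"targets": [[[0,0,0,0,0,0,1],[0,0,0,0,0,0,1],[0,0,0,0,0,0,1],[0,0,0,0,0,0,1],[0,0,0,0,0,0,1],[0,0,0,0,0,0,1],[0,0,0,0,0,0,1],[0,0,0,0,0,0,1],[0,0,0,0,0,0,1],[0,0,0,0,0,0,1],[0,0,0,0,0,0,1],[0,0,0,0,0,0,1],[0,0,0,0,0,0,1],[0,0,0,0,0,0,1],[0,0,0,0,0,0,1],[0,0,0,0,0,0,1],[0,0,0,0,0,0,1],[0,0,0,0,0,0,1],[0,0,0,0,0,0,1],[0,0,0,0,0,0,1]]]}}

```text
clock: 35.55
ee_pos: [0.8074, -0.1347, 0.1461]
ee_rot: [0.996, -0.093, 0.0, -0.0]
wrist_force: [-0.7, 0.6, -2.2]
gripper_width: 0.044
grasp_force: 40.0
```

Request:
{"api": "arm_command", "payload": {"targets": [[[0,0,0,0,0,0,1],[0,0,0,0,0,0,1],[0,0,0,0,0,0,1],[0,0,0,0,0,0,1],[0,0,0,0,0,0,1],[0,0,0,-0.005,0.04,0.02,1],[0,0,0,-0.01,0.1,0.04,1],[0,0,0,-0.015,0.16,0.04,1],[0,0,0,-0.02,0.22,0.04,1],[0,0,0,-0.028,0.29,0.04,1],[0,0,0,-0.035,0.35,0.02,1],[0,0,0,-0.035,0.371,0,1],[0,0,0,-0.035,0.371,0,1],[0,0,0,-0.035,0.371,0,1],[0,0,0,-0.035,0.371,0,1],[0,0,0,-0.035,0.371,0,1]]]}}

```text
clock: 37.15
ee_pos: [0.7905, 0.0491, 0.1467]
ee_rot: [0.996, -0.094, 0.001, 0.0]
wrist_force: [-0.3, -0.5, -2.7]
gripper_width: 0.0437
grasp_force: 40.0
```

Request:
{"api": "arm_command", "payload": {"targets": [[[0,0,0,0,0,0,1],[0,0,0,0,0,0,1],[0,0,0,0,0,0,1],[0,0,0,0,0,0,1],[0,0,0,0,0,0,1],[0,0,0,0,0,0,1],[0,0,0,0,0,0,1],[0,0,0,0,0,0,1],[0,0,0,0,0,0,1],[0,0,0,0,0,0,1],[0,0,0,0,0,0,1],[0,0,0,0,0,0,1],[0,0,0,0,0,0,1],[0,0,0,0,0,0,1],[0,0,0,0,0,0,1],[0,0,0,0,0,0,1],[0,0,0,0,0,0,1],[0,0,0,0,0,0,1],[0,0,0,0,0,0,1],[0,0,0,0,0,0,1]]]}}

```text
clock: 39.15
ee_pos: [0.7899, 0.0508, 0.1461]
ee_rot: [0.996, -0.093, 0.0, -0.0]
wrist_force: [-0.0, 0.7, -2.1]
gripper_width: 0.0436
grasp_force: 40.0
```

Request:
{"api": "arm_command", "payload": {"targets": [[[0,0,0,0,0,0,1],[0,0,0,0,0,0,1],[0,0,0,0,0,0,1],[0,0,0,0,0,0,1],[0,0,0,0,0,0,1],[0,0,0,0,-0.06,0.04,1],[0,0,0,-0.02,-0.13,0.06,1],[0,0,0,-0.03,-0.2,0.06,1],[0,0,0,-0.05,-0.27,0.06,1],[0,0,0,-0.07,-0.34,0.06,1],[0,0,0,-0.09,-0.41,0.06,1],[0,0,0,-0.1,-0.48,0.06,1],[0,0,0,-0.12,-0.55,0.06,1],[0,0,0,-0.137,-0.62,0.04,1],[0,0,0,-0.137,-0.68,0,1],[0,0,0,-0.137,-0.68,0,1],[0,0,0,-0.137,-0.68,0,1],[0,0,0,-0.137,-0.68,0,1]]]}}

```text
clock: 40.95
ee_pos: [0.7219, -0.2882, 0.1467]
ee_rot: [0.996, -0.093, 0.0, -0.0]
wrist_force: [0.8, 0.6, -2.9]
gripper_width: 0.0443
grasp_force: 40.0
```

Request:
{"api": "arm_command", "payload": {"targets": [[[0,0,0,0,0,0,1],[0,0,0,0,0,0,1],[0,0,0,0,0,0,1],[0,0,0,0,0,0,1],[0,0,0,0,0,0,1],[0,0,0,0,0,0,1],[0,0,0,0,0,0,1],[0,0,0,0,0,0,1],[0,0,0,0,0,0,1],[0,0,0,0,0,0,1],[0,0,0,0,0,0,1],[0,0,0,0,0,0,1],[0,0,0,0,0,0,1],[0,0,0,0,0,0,1],[0,0,0,0,0,0,1],[0,0,0,0,0,0,1],[0,0,0,0,0,0,1],[0,0,0,0,0,0,1],[0,0,0,0,0,0,1],[0,0,0,0,0,0,1]]]}}

```text
clock: 42.95
ee_pos: [0.7214, -0.2892, 0.1461]
ee_rot: [0.996, -0.093, 0.0, -0.0]
wrist_force: [0.6, 0.5, -2.9]
gripper_width: 0.0439
grasp_force: 40.0
```

```bash
python3 chk.py 12 | grep -v scanner
```

```text
42.95 [ 0.7214 -0.2892  0.1461] [ 0.9956 -0.0933  0.     -0.0001] [-0.4701  0.684   1.1565  0.0001  1.3011  1.2875]
top Y 50 rect ((661.8915405273438, -106.7530288696289), (25.305194854736328, 27.107744216918945)) top z 0.08061495352168792 9 0.003672249630328384
scene G 94 rect ((646.8610229492188, 76.43353271484375), (30.2667293548584, 28.560012817382812)) top z 0.08288200032037515 17 0.0024698817818973157
scene Y 84 rect ((666.5853271484375, -106.94386291503906), (30.150928497314453, 25.615156173706055)) top z 0.0826833514441608 19 0.0020343567107362443
scene B 72 rect ((580.9627685546875, -260.9158630371094), (28.274351119995117, 26.558345794677734)) top z 0.528770952596078 122 0.11903570608043365
```

Request:
{"api": "arm_command", "payload": {"targets": [[[0,0,0,0,0,0,1],[0,0,0,0,0,0,1],[0,0,0,0,0,0,1],[0,0,0,0,0,0,1],[0,0,0,0,0,0,1],[0,0,0,0,0,0.05,1],[0,0,0,-0.02,0.03,0.1,1],[0,0,0.02,-0.07,0.09,0.1,1],[0,0,0.03,-0.11,0.15,0.1,1],[0,0,0.04,-0.155,0.21,0.1,1],[0,0,0.05,-0.2,0.27,0.1,1],[0,0,0.06,-0.24,0.33,0.1,1],[0,0,0.07,-0.28,0.39,0.1,1],[0,0,0.08,-0.33,0.45,0.1,1],[0,0,0.09,-0.37,0.51,0.1,1],[0,0,0.1,-0.42,0.58,0.1,1],[0,0,0.11,-0.46,0.64,0.1,1],[0,0,0.125,-0.5,0.7,0.1,1],[0,0,0.125,-0.535,0.74,0.1,1],[0,0,0.125,-0.535,0.74,0.1,1]]]}}

```text
clock: 45.05
ee_pos: [0.4509, 0.0829, 0.1962]
ee_rot: [1.0, 0.006, -0.001, -0.0]
wrist_force: [1.3, -0.1, -3.3]
gripper_width: 0.0437
grasp_force: 40.0
```

Request:
{"api": "arm_command", "payload": {"targets": [[[0,0,0,0,0,-0.06,1],[0,0,0,0,0,-0.12,1],[0,0,0,0,0,-0.18,1],[0,0,0,0,0,-0.24,1],[0,0,0,0,0,-0.29,1],[0,0,0,0,0,-0.31,1],[0,0,0,0,0,-0.31,1],[0,0,0,0,0,-0.31,1]]]}}

```text
clock: 45.85
ee_pos: [0.455, 0.0806, 0.0418]
ee_rot: [1.0, 0.005, 0.001, -0.0]
wrist_force: [-1.0, -0.2, -2.0]
gripper_width: 0.0438
grasp_force: 40.0
```

Request:
{"api": "arm_command", "payload": {"targets": [[[0,0,0,0,0,-0.01,1],[0,0,0,0,0,-0.02,1],[0,0,0,0,0,-0.03,1],[0,0,0,0,0,-0.037,1],[0,0,0,0,0,-0.041,1],[0,0,0,0,0,-0.043,1],[0,0,0,0,0,-0.043,1],[0,0,0,0,0,-0.043,1]]]}}

```text
clock: 46.65
ee_pos: [0.454, 0.0808, 0.0196]
ee_rot: [1.0, 0.005, 0.0, -0.0]
wrist_force: [-0.8, -0.7, -2.6]
gripper_width: 0.0435
grasp_force: 40.0
```

Just above the mat; lower 1 mm, release and rise.

Request:
{"api": "arm_command", "payload": {"targets": [[[0,0,0,0,0,-0.001,1],[0,0,0,0,0,-0.002,1],[0,0,0,0,0,-0.002,1],[0,0,0,0,0,-0.002,0.2],[0,0,0,0,0,-0.002,0],[0,0,0,0,0,-0.002,0],[0,0,0,0,0,-0.002,0],[0,0,0,0,0,-0.002,0],[0,0,0,0,0,-0.002,0],[0,0,0,0,0,0.06,0],[0,0,0,0,0,0.14,0],[0,0,0,0,0,0.22,0],[0,0,0,0,0,0.3,0],[0,0,0,0,0,0.38,0],[0,0,0,0,0,0.4,0]]]}}

```text
clock: 48.15
ee_pos: [0.4564, 0.0809, 0.2238]
ee_rot: [1.0, 0.005, 0.004, -0.0]
wrist_force: [0.9, 0.2, -0.5]
gripper_width: 0.0878
grasp_force: 0.0
```

Request:
{"api": "arm_command", "payload": {"targets": [[[0,0,0,0,0.08,0.02,0],[0,0,0,0,0.16,0.04,0],[0,0,0,0,0.24,0.04,0],[0,0,0,0,0.32,0.04,0],[0,0,0,0,0.4,0.04,0],[0,0,0,0,0.48,0.04,0],[0,0,0,0,0.48,0.04,0],[0,0,0,0,0.48,0.04,0]]]}}

```text
clock: 48.95
ee_pos: [0.4531, 0.321, 0.2384]
ee_rot: [1.0, 0.006, -0.001, 0.001]
wrist_force: [-0.5, -0.6, 0.2]
gripper_width: 0.0875
grasp_force: 0.0
```

```bash
sed -i "s/P\[...,1\]>.1)/P[...,1]>.0)/" chk.py; python3 chk.py 13; python3 - <<'E'
from h import *
V,U=np.mgrid[:384,:512]
for n in('scene','top'):
    z=np.load(f'pics/{n}13.npz'); P=pts(n,z['d'],U,V)
    hs=cv2.cvtColor(z['p'],cv2.COLOR_RGB2HSV).astype(int); m=(abs(hs[...,0]-26)<7)&(hs[...,1]>150)&(P[...,2]>.03)&(P[...,2]<.05)&(abs(P[...,1]-.08)<.06)&(P[...,0]<.57)
    print(n,m.sum(),P[m][:,2].mean(),np.linalg.lstsq(np.c_[P[m][:,:2]-P[m][:,:2].mean(0),np.ones(m.sum())],P[m][:,2],rcond=None)[0])
E
```

```text
48.95 [0.4531 0.321  0.2384] [ 1.      0.0058 -0.0009  0.0007] [ 0.4922  0.2916  1.5997 -0.0004  1.2525  2.0514]
top G 49 rect ((644.1917724609375, 78.79853057861328), (29.14848518371582, 23.174978256225586)) top z 0.08207923239429481 9 0.00246782010614781
top Y 50 rect ((660.8680419921875, -106.81340026855469), (25.822832107543945, 27.284080505371094)) top z 0.08070718292293808 8 0.0015292998236929266
top B 55 rect ((576.5336303710938, -261.01708984375), (23.845260620117188, 27.771509170532227)) top z 0.0825903300568859 11 0.001940731353034663
top scanner 316 ((456.9472961425781, 82.3082046508789), (137.65541076660156, 43.921958923339844), 1.6062732934951782)
scene G 94 rect ((646.832763671875, 76.9782943725586), (30.1672420501709, 27.764171600341797)) top z 0.08244074629401134 16 0.0025572841539888676
scene Y 83 rect ((666.7676391601562, -108.52519989013672), (27.064725875854492, 27.401880264282227)) top z 0.08330631152115094 15 0.0028054288338168814
scene B 75 rect ((581.5353393554688, -261.9310607910156), (29.827266693115234, 26.941570281982422)) top z 0.08317201819991499 11 0.00267084249219809
scene scanner 385 ((459.5277099609375, 81.81303405761719), (141.58828735351562, 44.298057556152344), 0.6760199666023254)
scene 397 0.03822864125526475 [-0.00892982 -0.04476768  0.03822864]
top 324 0.037394287572964084 [-0.0012112   0.03004787  0.03739429]
```

The scanner lies flat at (0.459, 0.082), within 2 mm of the mat centre. All tags are at seat height. Handing in.

```bash
python3 -c "
from station import manip
print(manip.hand_in())"
```

```text
the job is handed in; nothing more can be done
None
```

The job is handed in, with no verdict shown: blue, yellow and green pins (red was absent) measured home after the green tilted and was regrasped, tags scanned in the order yellow, green, blue, and the scanner parked flat within about 2 mm of the mat's centre.

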